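Clamp a flow cell in the bench press with the removable crank

ROBOT

A 6-joint arm with a two-finger parallel gripper is mounted at the origin on the work surface. World frame = base frame: x ahead of the robot, y to its left, z up, the work surface at z = 0. Lengths are in m, angles in rad, forces in N, time in s.
With the tool pointing down it reaches from about 0.35 to 0.85 m from the base axis. Payload 8.1 kg.
Tool frame: the origin (TCP) lies where the fingers leave the gripper's body, on its centre line; the fingertips stand 73 mm ahead of it and the grasp point (between the pads) lies 54 mm ahead of it (nose_length is the distance from the TCP to the fingertips, in m); x points along the fingers, y is the direction in which the jaws open and shut, and the axes are right-handed (so a half turn about x gives the same grasp; the last joint's range is limited). The gripper opens to 85 mm and grips with 20 to 120 N. Pads are 22 mm wide; open, the fingers measure 114 mm over their backs; the gripper's body (76 mm by 85 mm) begins 54 mm behind the grasp point. The pads swing forward as they close: fully open they stand 13 mm farther back than shut.
Start: joints at [1.088, 0.13, 1.488, -0, 1.523, -0.085], TCP at [0.232, 0.553, 0.304] pointing down, gripper open.
Joint ranges: [-2.96, 2.96], [-0.89, 2.26], [0.02, 2.5], [-1.34, 4.48], [0, 2.73], [-2.66, 2.66]. Speed limits (rad/s): [2.39, 2.39, 2.79, 3.14, 3.14, 3.14].

INTERFACE

Orientations are given as a rotation vector (axis times angle).
In Python, from station import * gives the robot as it stands.
- The arm moves only by the tool send_rows, never from a script. Its argument "commands" is a list of rows, each an object of numbers: "x", "y", "z": the shift along the tool's x, y, z in units of 150 mm (1.0 is 150 mm); "roll": the turn about the tool's x in units of pi rad (1.0 is pi rad); "grip": the gripper's target within -1 to 1 (shut at 1, half-way at 0, fully open at -1). In form: [{"x": .., "y": .., "z": .., "roll": .., "grip": ..}, ...]. A call has 1 to 8 rows; each row is the pose to reach, as a shift and turn from the pose commanded when the call began, along the tool's axes at that moment, turning the shorter way round; what a row does not reach only later rows make up. A row lasts 1/10 s, in which the tool goes at most 50 mm and 8.59 degrees, less where a joint would pass 70% of its speed; a pose out of reach is approached as far as the arm can. A call with a number of a shift or a turn outside -1 to 1 is refused whole. A call with a gripper value outside its range is refused whole. The fingers move at their own pace and stop on an object; "newtons" is the grip in N (left out, the last holds). Time passes only in rows, so rows that repeat a pose let the fingers close. It gives the time, the measured TCP pose, the force and the opening at its end, in the units of the state.
- get_obs(): the state, without advancing time (a new reading comes with each control period).
- capture(name): name is "scene" or "top" or "wrist"; returns a dict with "pixels" (420x560x3 uint8, blue, green, red), "K" (3x3 intrinsics, pixels), "D" ([k1, k2, p1, p2, k3] as OpenCV has them; the pictures are not rectified), "cam_to_world" (4x4, takes a point from camera to world coordinates). Camera axes: x right, y down, z forward; pixel columns grow to the right and rows downward; lengths in m; the calibration is good to about 2 mm. A picture is of the moment at which its call begins. There is no depth.
- finish_job(): hands the job in, once; it reports no verdict.
The state is a dict: "time_s": time; "joint_pos": joint angles; "joint_vel": joint speeds; "joint_efforts": joint torques, N m; "tcp_pos": TCP position; "orientation": TCP orientation; "force": force on the tool from outside, world axes, zero at the start; "ft_torque": the same for the moment, N m; "gripper_width": opening from 0.0 (shut) to 1.0 (fully open).
Only numpy, scipy, OpenCV 4.12 (cv2) and the standard library are available. Lean on these libraries where they do the work, as an engineer would, in place of code of your own. Each camera call takes 0.05 s, during which the arm holds its last target.

TASK

Take the loose crank from the blue tray, feel its square socket onto the square top of the press spindle without forcing it, fully home, and wind it clockwise (seen from above) until the pressure pad clamps the flow cell firmly: stop when the crank has clearly grown stiffer, do not overtighten. Then lift the crank off and stand it gently back in the tray on its hub. Leave the cell clamped where it stands and disturb nothing else.

Things in the scene. Friction and masses are not known exactly. Their poses are not given: they have to be found in the camera images.
- crank: loose dark crank, 0.43 kg, balanced on its hub. Origin: centre of hub's underside; x along the arm to the red grip, z up. Hub 32 x 32 mm, 30 high; square socket below, 17.5 wide, 30 deep, sides along x and y. Above: arm (x -57 to 77, 16 wide, z 30-40; 20 wide at the hub), then a bright 24 x 24 boss, z 40-66, to hold it by. Red grip 22 dia, z 44-88, at x 65, spins freely. Weight 30 dia at x -52.
- spindle_seat (a point): point on the press: spindle axis at the top of its collar (28 mm dia), where the hub's underside rests, home; axes as the press. The 16 mm square stands 28 mm above it, its top 2.5 mm tapered to 13 mm. The square's angle is not reported and differs each time: seek it by feel or sight (it fits every quarter turn, within 0.09 rad). The spindle stays at this height as it turns; only the pad moves.
- press: fixed bench press: base plate 150 x 220 x 20 mm, two 18 mm columns at y -88 and 88, blue crosshead 58 x 218 mm, z 162-190, collar top at z 206. Origin: centre of the base's underside, z up. Turning the spindle clockwise lowers the pad 20 mm a turn; friction holds it where it is left. Running free, the crank's grip (65 mm radius) needs about 5 N; just after a stop less is felt, 1 to 5 N.
- platen: the press's moving steel plate, 56 x 206 x 14 mm. Origin: centre of its underside. Below it a white pad (68 mm dia) hangs on springs (16 N per mm, 8 mm travel), its face 18 mm under the origin: once it touches the cell, each further radian of crank adds 51 N of clamping and 2 to 2.5 N at the grip. 25 to 95 N is right, best 55 N: about 1.1 rad past touching. Above 125 N the cell is spoilt.
- cell: steel flow cell standing loose on the press base under the pad: 76 mm dia, two brass side ports. Origin: centre of its underside. The top of its lid lies 36 to 42 mm above the origin, differing each time with the stack inside (not reported), so the turn at which the pad touches must be felt.
- tray: fixed blue tray, 180 (x) x 260 (y) mm, walls 18 mm high and 4 thick, floor 3 mm thick. Origin: centre of its underside. The crank starts in it, standing on its hub, and goes back anywhere in it where the hub stands flat on the floor, clear of the ring and the wrench.
- seal_ring: black rubber ring, 52 mm dia, lying in the tray; leave alone
- wrench: steel wrench, 130 mm long, 8 thick, lying in the tray; leave alone
- tub: white lidded tub, 80 mm dia, 105 high; leave alone
- vial_a: clear vial, 28 mm dia, 50 high; leave alone
- vial_b: green vial, 28 mm dia, 50 high; leave alone
- beaker: glass beaker, 66 mm dia, 85 high; leave alone
- reagent: amber bottle, 64 mm dia, 130 high; leave alone
- spare_cell: a second flow cell, 76 mm dia, standing free on the bench; leave alone
Mind the look-alikes: they are no part of the job. Leave any purple look-alike of the cell alone.

How it is judged:
On the way, in this order (a step that is already met when the one before it is completed fails the run):
1. the crank sits fully home on the spindle (horizontal distance between crank and spindle_seat below 0.003 m and z of crank in the frame of spindle_seat below 0.004 m), for 0.2 s.
2. the pad clamps the cell, wound with the crank on the spindle (contact force between platen and cell between 25 and 95 N and horizontal distance between crank and spindle_seat below 0.004 m and z of crank in the frame of spindle_seat below 0.008 m), for 0.2 s.
At the end, for the whole second after the job is handed in: the pad still clamps the cell with 25 to 95 N, and the crank stands at rest in the tray: hub within the tray and flat on its floor (underside within 5 mm of it), upright within 0.1 rad (contact force between platen and cell between 25 and 95 N and x of crank in the frame of tray between -0.075 and 0.075 m and y of crank in the frame of tray between -0.115 and 0.115 m and z of crank in the frame of tray below 0.008 m and angle between crank's own z axis and vertical below 0.1 rad and linear speed of crank below 0.02 m/s); the robot touches nothing.
It fails at once if the cell was overtightened (contact force between platen and cell above 125 N).
It fails at once if the crank was forced against the spindle before it was home (contact force between crank and press above 70 N and z of crank in the frame of spindle_seat above 0.006 m).
It fails at once if the crank was dropped or banged into the tray (contact force between crank and tray above 80 N).
It fails at once if the cell was shifted (distance of cell from where it was at the start of the episode above 0.01 m).
It fails at once if something else was disturbed (distance of any of seal_ring, wrench, tub, vial_a, vial_b, beaker, reagent, spare_cell from where it was at the start of the episode above 0.02 m).
It also fails if it takes over 72 s, if anything falls off the work surface, if the arm or the gripper's body presses on something with over 40 N, if the wrist force passes 120 N, or if a joint passes its speed limit or range.

## Working session

There is one attempt and no reset: what is moved stays moved. The work goes in short steps, Python scripts to look and compute and a tool call to move; the robot and the scene stay as the last step left them, time stands still between calls to the robot, and variables do not carry over. Pictures are saved under pics/ and viewed, and the job is handed in when it is done.

Besides the shell and the picture viewer there is one more tool, called by a JSON object that holds its "op" and its "data". send_rows: Moves the arm, as the interface text tells. Its arguments: {"type":"object","properties":{"commands":{"type":"array","items":{"type":"object","properties":{"x":{"type":"number","minimum":-1,"maximum":1},"y":{"type":"number","minimum":-1,"maximum":1},"z":{"type":"number","minimum":-1,"maximum":1},"roll":{"type":"number","minimum":-1,"maximum":1},"grip":{"type":"number"}}}},"newtons":{"type":"number"}},"required":["commands"]}

```bash
ls; mkdir -p pics; python3 - <<'E'
from station import *
import cv2,numpy as np
print(get_obs())
for n in ["scene","top","wrist"]:
    c=capture(n); cv2.imwrite(f"pics/{n}0.png",c["pixels"]); print(n,c["K"],c["D"],c["cam_to_world"])
E
```

```text
pics
{'time_s': 0.0, 'joint_pos': array([ 1.08759939e+00,  1.31168279e-01,  1.48928792e+00, -1.98887132e-05,
        1.52301228e+00, -8.54041382e-02]), 'joint_vel': array([ 0.00103955, -0.00190262,  0.00103276,  0.00184833,  0.00191619,
        0.00121422]), 'joint_efforts': array([-8.53048768e-04, -5.69408333e+01, -5.00539541e+01, -4.93176558e-04,
        1.48686091e-02,  1.18070452e-05]), 'tcp_pos': array([0.23222044, 0.55278041, 0.30283532]), 'orientation': array([ 0.31064739,  1.54868574, -0.31349997]), 'force': array([-0.67556873,  0.03570297, -0.63088192]), 'ft_torque': array([-0.00187367, -0.00818133, -0.03834707]), 'gripper_width': 1.0011867444819849}
scene [[412.32170101   0.         276.95581624]
 [  0.         412.32170101 208.80239489]
 [  0.           0.           1.        ]] [-0.03931411  0.          0.          0.          0.        ] [[-0.19765732  0.76265711 -0.61586177  1.28845964]
 [ 0.98014605  0.16379702 -0.11173299  0.14702885]
 [ 0.01566236 -0.62571932 -0.77989103  1.0148581 ]
 [ 0.          0.          0.          1.        ]]
top [[392.06737245   0.         279.2452205 ]
 [  0.         392.06737245 204.58805102]
 [  0.           0.           1.        ]] [-0.06389835  0.          0.          0.          0.        ] [[-0.02117162 -0.98370979  0.17851278  0.35139929]
 [-0.99957876  0.0243725   0.0157567   0.0104972 ]
 [-0.01985083 -0.17810398 -0.98381142  1.39546972]
 [ 0.          0.          0.          1.        ]]
wrist [[289.67127298   0.         279.3773443 ]
 [  0.         289.67127298 210.57789242]
 [  0.           0.           1.        ]] [-0.00810304  0.          0.          0.          0.        ] [[ 3.88208893e-01  8.70705189e-01  3.01937625e-01  1.54772683e-01]
 [ 9.21571402e-01 -3.66809543e-01 -1.27109834e-01  5.85262069e-01]
 [ 7.84105815e-05  3.27602248e-01 -9.44815728e-01  3.73854217e-01]
 [ 0.00000000e+00  0.00000000e+00  0.00000000e+00  1.00000000e+00]]
```

View pics/scene0.png

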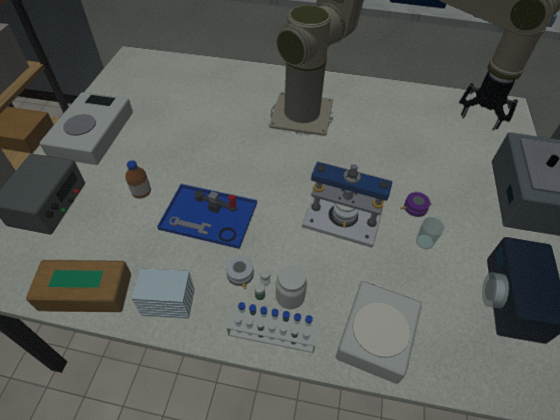

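View pics/top0.png

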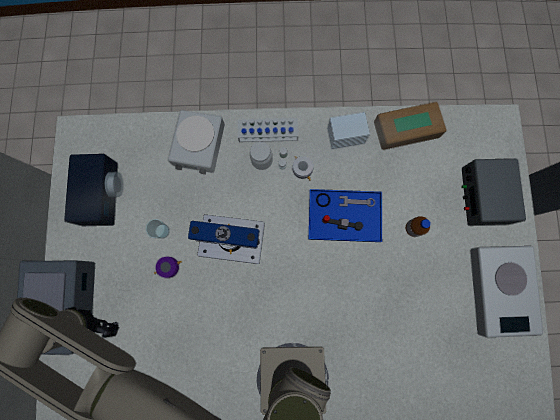

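View pics/wrist0.png

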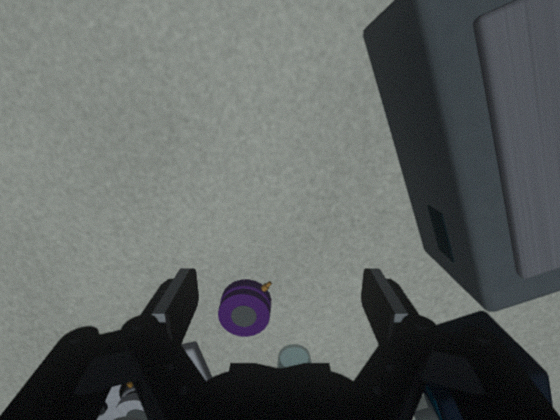

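```bash
cat > h.py <<'E'
from station import *
import cv2,numpy as np
from scipy.spatial.transform import Rotation as R
def ray(c,uv):
    p=cv2.undistortPoints(np.array([[uv]],float),c["K"],np.array(c["D"]))[0,0]
    M=np.array(c["cam_to_world"]); d=M[:3,:3]@np.array([p[0],p[1],1]); return M[:3,3],d
def onz(c,uv,z):
    o,d=ray(c,uv); return o+d*(z-o[2])/d[2]
def proj(c,P):
    M=np.linalg.inv(np.array(c["cam_to_world"])); 
    q,_=cv2.projectPoints(np.array(P,float).reshape(-1,1,3),cv2.Rodrigues(M[:3,:3])[0],M[:3,3],c["K"],np.array(c["D"])); return q[:,0]
def tri(c1,u1,c2,u2):
    o1,d1=ray(c1,u1);o2,d2=ray(c2,u2); d1/=np.linalg.norm(d1);d2/=np.linalg.norm(d2)
    A=np.stack([d1,-d2],1); s=np.linalg.lstsq(A,o2-o1,rcond=None)[0]
    a=o1+d1*s[0];b=o2+d2*s[1]; return (a+b)/2,np.linalg.norm(a-b)
def crop(c,name,x0,y0,x1,y1,s):
    cv2.imwrite(f"pics/{name}.png",cv2.resize(c["pixels"][y0:y1,x0:x1],None,fx=s,fy=s,interpolation=cv2.INTER_CUBIC))
E
python3 - <<'E'
from h import *
c=capture("top"); crop(c,"t_tray",295,180,395,250,8); crop(c,"t_press",175,200,275,270,8)
c=capture("scene"); crop(c,"s_tray",150,175,270,255,6.5); crop(c,"s_press",295,150,400,250,6)
E
```

```text
(no output)
```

View pics/t_tray.png

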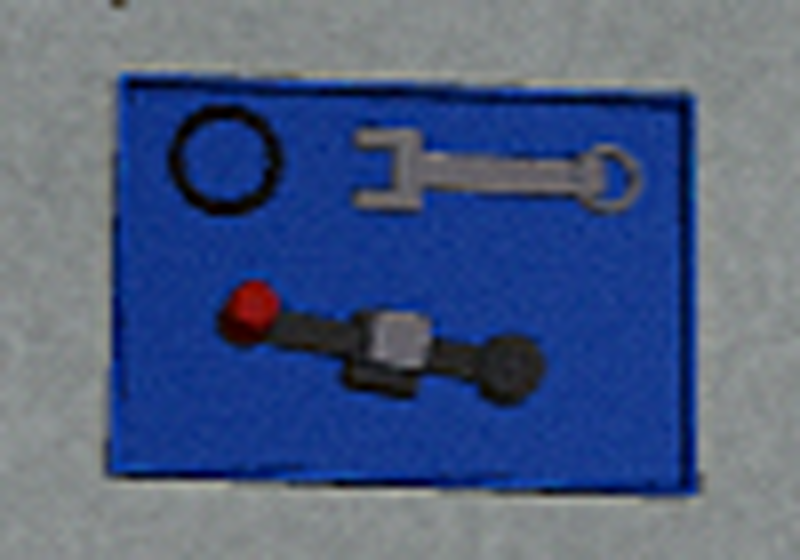

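View pics/t_press.png

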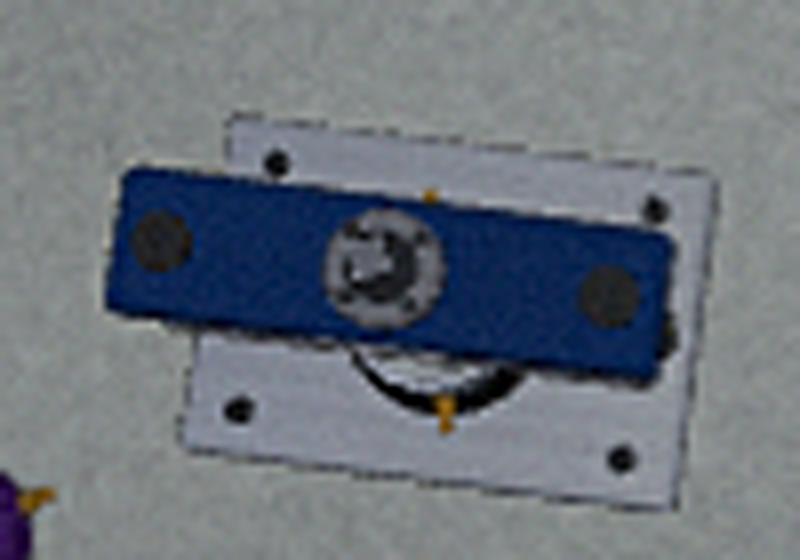

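View pics/s_tray.png

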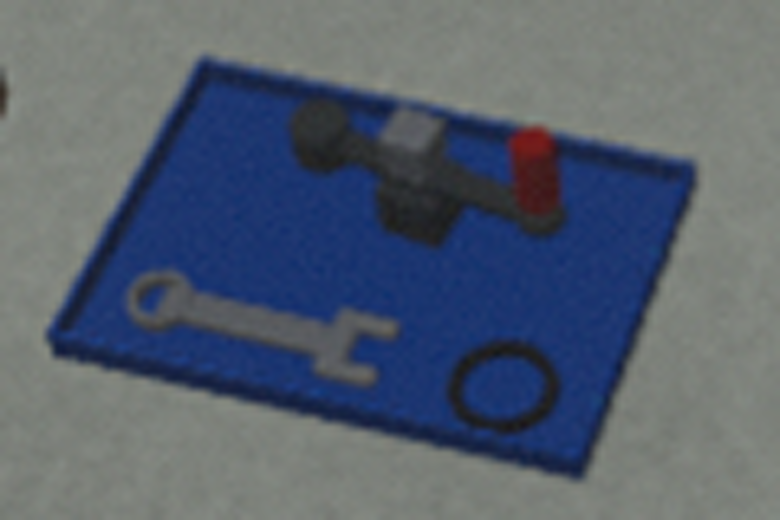

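View pics/s_press.png

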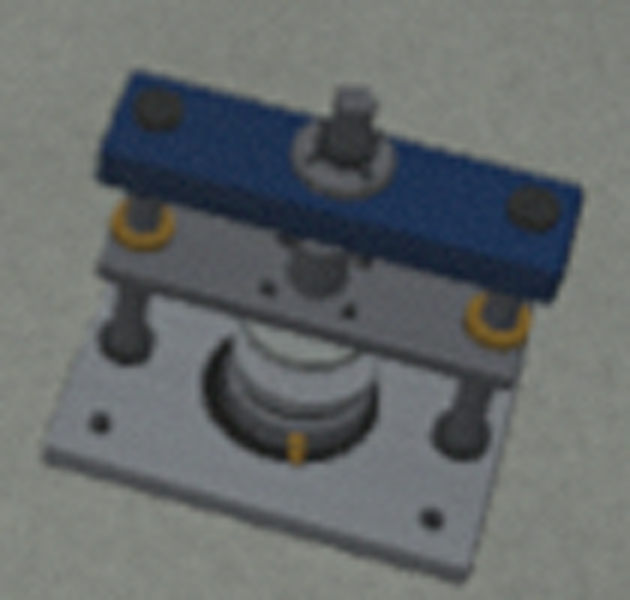

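```bash
python3 - <<'E'
from h import *
t=capture("top"); s=capture("scene")
f=lambda U,V,x0,y0,k:((U+.5)/k-.5+x0,(V+.5)/k-.5+y0)
T=lambda U,V:f(U,V,295,180,8); P=lambda U,V:f(U,V,175,200,8); S=lambda U,V:f(U,V,150,175,6.5); Q=lambda U,V:f(U,V,295,150,6)
print("boss top",onz(t,T(402,338),.069),onz(s,S(418,128),.069),tri(t,T(402,338),s,S(418,128)))
print("red",onz(t,T(257,300),.091),onz(s,S(533,137),.091),tri(t,T(257,300),s,S(533,137)))
print("weight",onz(t,T(512,368),.045))
print("tray corners",[onz(t,T(*p),.018).round(4) for p in [(122,76),(692,94),(697,490),(110,474)]])
print("spindle top",onz(t,P(368,260),.234),onz(s,Q(355,100),.234),tri(t,P(368,260),s,Q(355,100)))
print("collar",onz(t,P(382,268),.206))
print("cross corners",[onz(t,P(*p),.19).round(4) for p in [(130,166),(672,236),(652,384),(108,312)]])
print("base corners",[onz(t,P(*p),.02).round(4) for p in [(230,116),(716,180),(680,506),(185,448)]])
# platen heights: screw scene
print("ring",onz(t,T(225,160),.01), "wrench", onz(t,T(355,170),.01),onz(t,T(640,178),.01))
E
```

```text
boss top [ 0.5269314  -0.19035223  0.069     ] [ 0.52637978 -0.1859029   0.069     ] (array([ 0.52644188, -0.18819202,  0.06889559]), np.float64(0.0043989079360720875))
red [ 0.54159203 -0.12699106  0.091     ] [ 0.53832482 -0.12575124  0.091     ] (array([ 0.54094196, -0.12575646,  0.09412519]), np.float64(0.0018356197724823577))
weight [ 0.51583362 -0.24097612  0.045     ]
tray corners [array([ 0.6553, -0.0785,  0.018 ]), array([ 0.6407, -0.334 ,  0.018 ]), array([ 0.4632, -0.3244,  0.018 ]), array([ 0.4766, -0.067 ,  0.018 ])]
spindle top [0.48309531 0.20616364 0.234     ] [0.48642984 0.20645853 0.234     ] (array([0.48342643, 0.20666911, 0.231073  ]), np.float64(2.448094092678582e-05))
collar [0.48308011 0.20548582 0.206     ]
cross corners [array([0.527 , 0.3074, 0.19  ]), array([0.4948, 0.0954, 0.19  ]), array([0.4378, 0.1038, 0.19  ]), array([0.47 , 0.315, 0.19 ])]
base corners [array([0.5733, 0.3045, 0.02  ]), array([0.5394, 0.0876, 0.02  ]), array([0.3967, 0.1054, 0.02  ]), array([0.4262, 0.3228, 0.02  ])]
ring [ 0.61728072 -0.12386383  0.01      ] wrench [ 0.61126151 -0.18202662  0.01      ] [ 0.6044409  -0.30992603  0.01      ]
```

```bash
cat >> h.py <<'E'
def tool(o=None):
    o=o or get_obs(); return np.array(o["tcp_pos"]),R.from_rotvec(o["orientation"]).as_matrix()
def plan(p,yaw=None,o=None):
    """shift (units) & roll to put TCP at p with tool y axis horizontal heading yaw (mod pi)"""
    p0,M=tool(o); d=M.T@(np.array(p)-p0)/.15
    cy=np.arctan2(M[1,1],M[0,1]); r=0
    if yaw is not None:
        r=-(yaw-cy); r=(r+np.pi/2)%np.pi-np.pi/2
    print("shift",d.round(4),"roll",round(r/np.pi,4),"cur yaw_y",cy.round(4),"tilt",M[:,0].round(4))
E
python3 - <<'E'
from h import *
p,M=tool(); print(M.round(4))
plan([.4825,.2055,.40],-.226)
plan([.4825,.2055,.40],-.151)
E
```

```text
[[-2.000e-04  3.874e-01  9.219e-01]
 [-4.000e-04  9.219e-01 -3.874e-01]
 [-1.000e+00 -5.000e-04 -1.000e-04]]
shift [-0.6419 -1.4905  2.435 ] roll 0.4453 cur yaw_y 1.173 tilt [-2.e-04 -4.e-04 -1.e+00]
shift [-0.6419 -1.4905  2.435 ] roll 0.4214 cur yaw_y 1.173 tilt [-2.e-04 -4.e-04 -1.e+00]
```

{"op": "send_rows", "data": {"commands": [{"x":-0.64,"y":-0.6,"z":0.97,"roll":0.24},{"x":-0.64,"y":-0.6,"z":0.97,"roll":0.24},{"x":-0.64,"y":-0.6,"z":0.97,"roll":0.24},{"x":-0.64,"y":-0.6,"z":0.97,"roll":0.24},{"x":-0.64,"y":-0.6,"z":0.97,"roll":0.24}]}}

```text
invalid input
```

```bash
python3 - <<'E'
from h import *
plan([.4825,.2055,.40],-.226); print(get_obs()["joint_pos"].round(3))
E
```

```text
shift [-0.6419 -1.4905  2.435 ] roll 0.4453 cur yaw_y 1.173 tilt [-2.e-04 -4.e-04 -1.e+00]
[ 1.088  0.131  1.488  0.     1.523 -0.085]
```

{"op": "send_rows", "data": {"commands": [{"x":-0.64,"y":-0.6,"z":0.97,"roll":0.24,"grip":-1},{"x":-0.64,"y":-0.6,"z":0.97,"roll":0.24,"grip":-1},{"x":-0.64,"y":-0.6,"z":0.97,"roll":0.24,"grip":-1},{"x":-0.64,"y":-0.6,"z":0.97,"roll":0.24,"grip":-1},{"x":-0.64,"y":-0.6,"z":0.97,"roll":0.24,"grip":-1}]}}

```text
time_s: 0.85
tcp_pos: [0.335, 0.4112, 0.4046]
orientation: [0.905, 1.373, -0.895]
force: [-1.1, 0.2, 0.4]
gripper_width: 1.0
```

```bash
python3 - <<'E'
from h import *
plan([.4825,.2055,.40],-.226); print(get_obs()["joint_pos"].round(3))
E
```

```text
shift [0.0315 0.3513 1.6506] roll 0.2032 cur yaw_y 0.4123 tilt [ 0.0061  0.0037 -1.    ]
[ 0.791 -0.083  1.524 -0.002  1.694  0.379]
```

{"op": "send_rows", "data": {"commands": [{"x":0.05,"y":0.21,"z":0.99,"roll":0.203,"grip":-1},{"x":0.05,"y":0.21,"z":0.99,"roll":0.203,"grip":-1},{"x":0.05,"y":0.21,"z":0.99,"roll":0.203,"grip":-1},{"x":0.05,"y":0.21,"z":0.99,"roll":0.203,"grip":-1},{"x":0.05,"y":0.21,"z":0.99,"roll":0.203,"grip":-1}]}}

```text
time_s: 1.35
tcp_pos: [0.4225, 0.2895, 0.3923]
orientation: [1.372, 1.095, -1.372]
force: [-1.0, 0.4, -0.5]
gripper_width: 1.0
```

```bash
python3 - <<'E'
from h import *
plan([.4825,.2055,.40],-.226); print(get_obs()["joint_pos"].round(3))
E
```

```text
shift [-0.0513  0.5147  0.4574] roll 0.0006 cur yaw_y -0.2241 tilt [-1.e-04 -2.e-04 -1.e+00]
[ 0.501 -0.128  1.588 -0.     1.682  0.725]
```

{"op": "send_rows", "data": {"commands": [{"x":0.0,"y":0.51,"z":0.46,"roll":0,"grip":-1},{"x":0.0,"y":0.51,"z":0.46,"roll":0,"grip":-1},{"x":0.0,"y":0.51,"z":0.46,"roll":0,"grip":-1},{"x":0.0,"y":0.51,"z":0.46,"roll":0,"grip":-1}]}}

```text
time_s: 1.75
tcp_pos: [0.482, 0.2065, 0.3922]
orientation: [1.368, 1.099, -1.368]
force: [-0.7, 0.2, 0.6]
gripper_width: 0.998
```

```bash
python3 - <<'E'
from h import *
plan([.4825,.2055,.40],-.226)
c=capture("wrist"); cv2.imwrite("pics/w1.png",c["pixels"]); print(c["cam_to_world"][:3,3]); print(proj(c,[[.4825,.2055,.234]]))
import pickle; pickle.dump(c,open("w1.pkl","wb"))
plan([.4825,.2055,.40],-.226)
E
```

```text
shift [-0.0517  0.005   0.0059] roll 0.0026 cur yaw_y -0.2177 tilt [-4.e-04  1.e-04 -1.e+00]
[0.50082277 0.28873711 0.46313064]
[[279.67958613 217.43335559]]
shift [-0.0512  0.01    0.0115] roll 0.0032 cur yaw_y -0.2161 tilt [-4.e-04  3.e-04 -1.e+00]
```

View pics/w1.png

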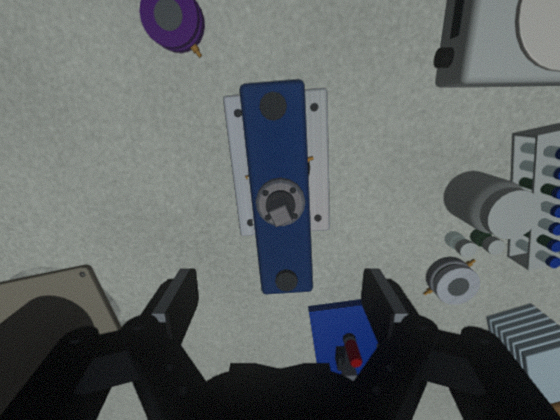

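{"op": "send_rows", "data": {"commands": [{"x":0.4,"y":0,"z":0,"roll":0,"grip":-1},{"x":0.4,"y":0,"z":0,"roll":0,"grip":-1},{"x":0.4,"y":0,"z":0,"roll":0,"grip":-1},{"x":0.4,"y":0,"z":0,"roll":0,"grip":-1}]}}

```text
time_s: 2.2
tcp_pos: [0.4813, 0.2084, 0.3338]
orientation: [1.365, 1.1, -1.364]
force: [-0.4, -0.4, 0.0]
gripper_width: 1.002
```

```bash
python3 - <<'E'
from h import *
c=capture("wrist"); crop(c,"w2",200,150,360,300,5); 
import pickle; pickle.dump((c,get_obs()),open("w2.pkl","wb"))
print(proj(c,[[.4825,.2055,.234],[.4825,.2055,.206]]))
plan([.4825,.2055,.40],-.226)
E
```

```text
[[281.15470525 251.08325803]
 [280.90775509 233.91058027]]
shift [-0.436   0.01    0.0173] roll 0.0039 cur yaw_y -0.2137 tilt [ 2.5e-03  8.0e-04 -1.0e+00]
```

View pics/w2.png

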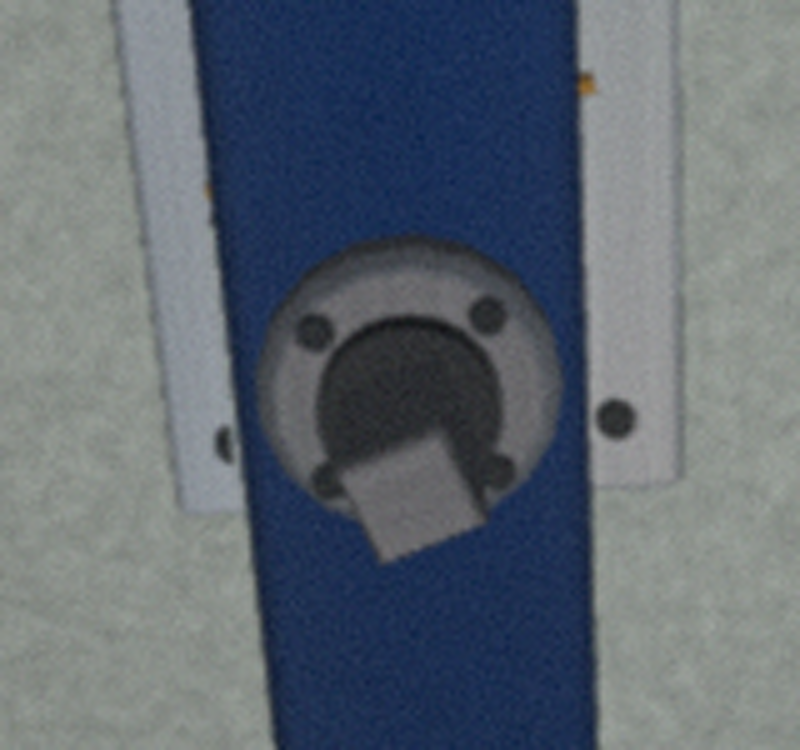

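```bash
python3 - <<'E'
from h import *
import pickle
c,o=pickle.load(open("w2.pkl","rb"))
g=cv2.cvtColor(cv2.resize(c["pixels"][150:300,200:360],None,fx=5,fy=5,interpolation=cv2.INTER_CUBIC),cv2.COLOR_BGR2GRAY)
print(g[500,410],g[470:480,250],g[400,410],g[600,410],g[420,540])
b=c["pixels"][150:300,200:360].astype(int)
f=lambda U,V:((U+.5)/5-.5+200,(V+.5)/5-.5+150)
C=np.array([onz(c,f(*p),.234) for p in [(338,472),(440,430),(487,520),(385,563)]])
print(C.round(4),C.mean(0))
for i in range(4):
    e=C[(i+1)%4]-C[i]; print(np.linalg.norm(e[:2])*1000, np.degrees(np.arctan2(e[1],e[0]))%90)
# press axis from crosshead edges
E1=[onz(c,f(*p),.19) for p in [(195,0),(275,720)]];E2=[onz(c,f(*p),.19) for p in [(577,0),(595,720)]]
for E in (E1,E2):
    e=E[1]-E[0]; print("edge",E[0].round(4),E[1].round(4),np.arctan2(e[1],e[0]))
# collar ellipse z~.206 dark circle? 
print("collar black circle center", onz(c,f(410,405),.206),"flange",onz(c,f(410,383),.2))
E
```

```text
103 [38 38 37 37 37 38 38 37 37 36] 45 44 100
[[0.4747 0.2124 0.234 ]
 [0.4889 0.2154 0.234 ]
 [0.4923 0.2015 0.234 ]
 [0.4778 0.1981 0.234 ]] [0.48342593 0.20686474 0.234     ]
14.471636714926271 11.967163046891942
14.361056908279302 13.736750013935179
14.864325742518712 13.080893798678062
14.64322464335184 12.176855645448086
edge [0.465  0.2708 0.19  ] [0.4468 0.1482 0.19  ] -1.7185565300884622
edge [0.5196 0.2589 0.19  ] [0.5013 0.1363 0.19  ] -1.7197514804615104
collar black circle center [0.48356824 0.20800837 0.206     ] flange [0.48384458 0.20906361 0.2       ]
```

```bash
python3 - <<'E'
from h import *
s=capture("scene"); 
y=-.148; Rz=np.array([[np.cos(y),-np.sin(y)],[np.sin(y),np.cos(y)]])
def W(px,py,z): a=Rz@[px,py]+[.4832,.2068]; return [a[0],a[1],z]
tocrop=lambda q:((q-[295,150]+.5)*6-.5).round(1)
for z in (.08,.09,.1,.11,.12): print(z,tocrop(proj(s,[W(.028,-.103,z),W(.028,.103,z)])).tolist())
print("check crosshead bottom z.162",tocrop(proj(s,[W(.029,-.109,.162),W(.029,.109,.162),W(.029,-.109,.19),W(.029,.109,.19)])).tolist())
print("spindle top",tocrop(proj(s,[W(0,0,.234)])), "base", tocrop(proj(s,[W(.075,-.11,.02),W(.075,.11,.02)])).tolist())
E
```

```text
0.08 [[90.0, 300.3], [501.2, 416.6]]
0.09 [[91.5, 287.2], [505.5, 403.8]]
0.1 [[93.1, 273.9], [509.9, 390.9]]
0.11 [[94.7, 260.5], [514.4, 377.8]]
0.12 [[96.4, 246.9], [518.9, 364.5]]
check crosshead bottom z.162 [[90.6, 185.8], [551.3, 311.9], [95.3, 144.5], [565.3, 271.6]]
spindle top [[356.4  95. ]] base [[40.0, 440.3], [471.0, 567.6]]
```

```bash
python3 - <<'E'
from h import *
plan([.515,-.16,.30],-.226); print(get_obs()["joint_pos"].round(3))
E
```

```text
shift [0.2302 0.7361 2.3531] roll 0.0038 cur yaw_y -0.214 tilt [ 0.003  0.001 -1.   ]
[ 0.31  -0.087  1.653  0.     1.573  0.524]
```

{"op": "send_rows", "data": {"commands": [{"x":-0.15,"y":0.3,"z":1.0,"roll":0.004,"grip":-1},{"x":-0.15,"y":0.3,"z":1.0,"roll":0.004,"grip":-1},{"x":-0.15,"y":0.3,"z":1.0,"roll":0.004,"grip":-1},{"x":-0.15,"y":0.3,"z":1.0,"roll":0.004,"grip":-1}]}}

```text
time_s: 2.7
tcp_pos: [0.4945, 0.0473, 0.3581]
orientation: [1.379, 1.086, -1.374]
force: [-0.5, 0.3, -0.4]
gripper_width: 1.003
```

{"op": "send_rows", "data": {"commands": [{"x":0.3,"y":0.44,"z":1.0,"roll":0,"grip":-1},{"x":0.3,"y":0.44,"z":1.0,"roll":0,"grip":-1},{"x":0.3,"y":0.44,"z":1.0,"roll":0,"grip":-1},{"x":0.3,"y":0.44,"z":1.0,"roll":0,"grip":-1},{"x":0.3,"y":0.44,"z":1.0,"roll":0,"grip":-1}]}}

```text
time_s: 3.2
tcp_pos: [0.5242, -0.1117, 0.3099]
orientation: [1.377, 1.091, -1.377]
force: [-1.2, 0.6, 0.1]
gripper_width: 0.998
```

```bash
python3 - <<'E'
from h import *
plan([.5267,-.188,.2],-.226); print(get_obs()["joint_pos"].round(3))
E
```

```text
shift [0.7328 0.1326 0.491 ] roll -0.0015 cur yaw_y -0.2307 tilt [-2.e-04 -3.e-04 -1.e+00]
[-0.305 -0.045  1.658 -0.     1.529 -0.075]
```

{"op": "send_rows", "data": {"commands": [{"x":0.7,"y":0.13,"z":0.49,"roll":0,"grip":-1},{"x":0.7,"y":0.13,"z":0.49,"roll":0,"grip":-1},{"x":0.7,"y":0.13,"z":0.49,"roll":0,"grip":-1},{"x":0.7,"y":0.13,"z":0.49,"roll":0,"grip":-1},{"x":0.7,"y":0.13,"z":0.49,"roll":0,"grip":-1}]}}

```text
time_s: 3.7
tcp_pos: [0.527, -0.1845, 0.2059]
orientation: [1.375, 1.093, -1.374]
force: [1.6, 0.2, 0.6]
gripper_width: 1.0
```

```bash
python3 - <<'E'
from h import *
import pickle
c=capture("wrist"); crop(c,"w3",200,160,360,310,5); cv2.imwrite("pics/w3f.png",c["pixels"])
pickle.dump((c,get_obs()),open("w3.pkl","wb"))
print(proj(c,[[.5267,-.188,.069],[.541,-.126,.091]]))
plan([.5267,-.188,.2],-.226); 
E
```

```text
[[279.20625684 230.18756286]
 [279.04516088 151.04073096]]
shift [ 0.0466 -0.0005  0.0239] roll -0.0002 cur yaw_y -0.2266 tilt [ 2.5e-03 -4.0e-04 -1.0e+00]
```

View pics/w3.png

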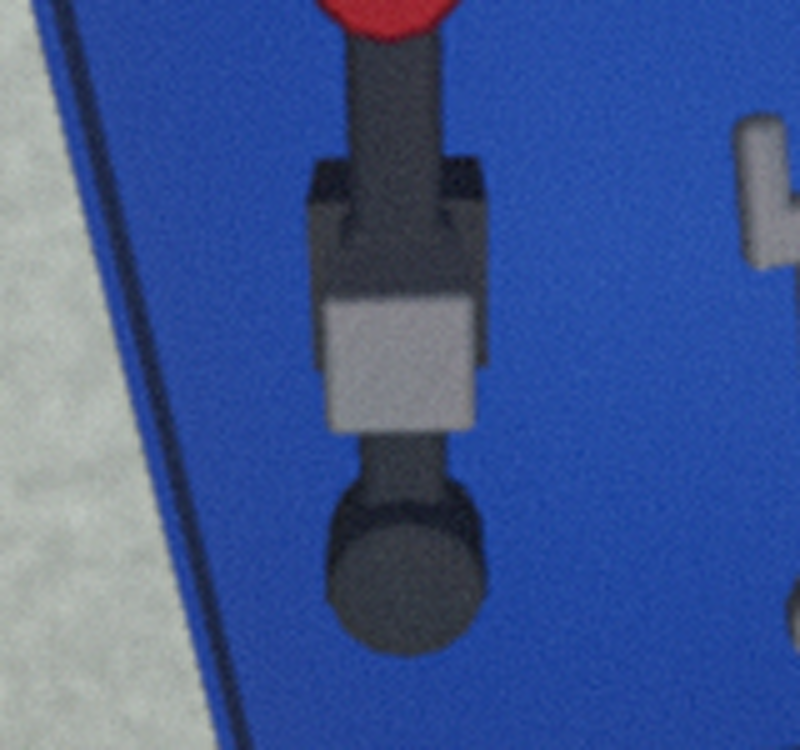

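View pics/w3f.png

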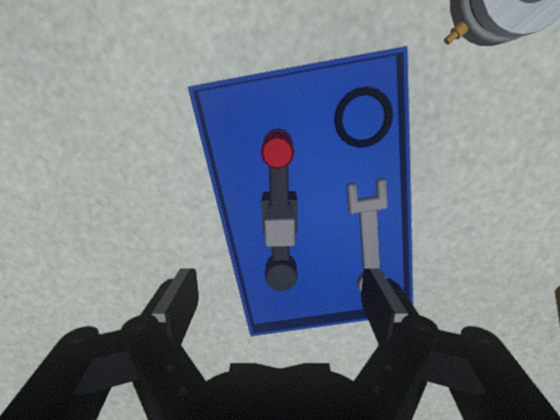

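```bash
python3 - <<'E'
from h import *
import pickle
c,o=pickle.load(open("w3.pkl","rb"))
f=lambda U,V:((U+.5)/5-.5+200,(V+.5)/5-.5+160)
C=np.array([onz(c,f(*p),.069) for p in [(324,299),(474,296),(474,432),(328,434)]])
print(C.round(4),C.mean(0))
for i in range(4):
    e=C[(i+1)%4]-C[i]; print(np.linalg.norm(e[:2])*1000, np.degrees(np.arctan2(e[1],e[0]))%90)
print(c["cam_to_world"][:3,3])
w=onz(c,f(406,580),.043); r=onz(c,(277.5,152),.091); print(w,r,np.degrees(np.arctan2(*(r-w)[[1,0]])))
plan(list(C.mean(0)[:2])+[.121],-.226)
E
```

```text
[[ 0.5177 -0.1767  0.069 ]
 [ 0.5402 -0.1814  0.069 ]
 [ 0.5354 -0.2039  0.069 ]
 [ 0.5127 -0.199   0.069 ]] [ 0.52648469 -0.19028096  0.069     ]
23.01104478406096 78.14469088460515
23.031693192162923 77.90307311362729
23.151328419739592 77.78395585958819
22.88695488858585 77.55149435558579
[ 0.5465631  -0.10253323  0.27688761]
[ 0.51534598 -0.24338873  0.043     ] [ 0.53990838 -0.12636433  0.091     ] 78.14618793577334
shift [5.733e-01 2.000e-04 3.910e-02] roll -0.0002 cur yaw_y -0.2266 tilt [ 2.5e-03 -4.0e-04 -1.0e+00]
```

{"op": "send_rows", "data": {"commands": [{"x":0.0,"y":0,"z":0.039,"roll":-0.005,"grip":-0.3},{"x":0.3,"y":0,"z":0.039,"roll":-0.005,"grip":-0.3},{"x":0.57,"y":0,"z":0.039,"roll":-0.005,"grip":-0.2},{"x":0.57,"y":0,"z":0.039,"roll":-0.005,"grip":-0.2},{"x":0.57,"y":0,"z":0.039,"roll":-0.005,"grip":0.0}], "newtons": 40}}

```text
time_s: 4.25
tcp_pos: [0.5254, -0.1909, 0.1206]
orientation: [1.363, 1.102, -1.363]
force: [0.7, -0.8, -0.1]
gripper_width: 0.503
```

```bash
python3 - <<'E'
from h import *
plan([.5265,-.1903,.121],-.211)
c=capture("wrist"); cv2.imwrite("pics/w4.png",c["pixels"])
E
```

```text
shift [-0.0025  0.0066 -0.0057] roll 0.0002 cur yaw_y -0.2105 tilt [-0.e+00  1.e-04 -1.e+00]
```

View pics/w4.png

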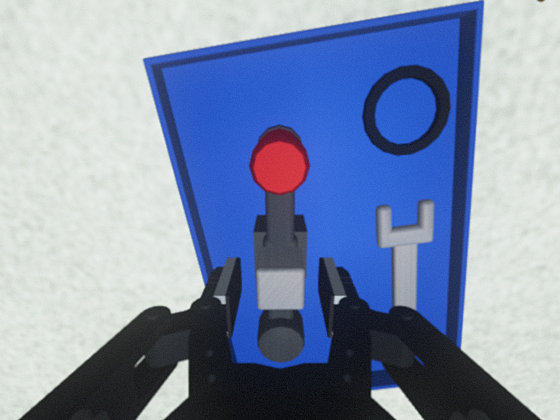

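{"op": "send_rows", "data": {"commands": [{"x":0,"y":0,"z":0,"roll":0,"grip":0.4},{"x":0,"y":0,"z":0,"roll":0,"grip":0.6},{"x":0,"y":0,"z":0,"roll":0,"grip":0.6},{"x":0,"y":0,"z":0,"roll":0,"grip":0.6}], "newtons": 40}}

```text
time_s: 4.7
tcp_pos: [0.5268, -0.192, 0.1227]
orientation: [1.364, 1.097, -1.36]
force: [-1.6, 0.7, 7.9]
gripper_width: 0.27
```

```bash
python3 - <<'E'
from h import *
o=get_obs(); print(o["force"],o["ft_torque"])
plan([.5265,-.1903,.121],-.211)
c=capture("wrist"); cv2.imwrite("pics/w5.png",c["pixels"])
E
```

```text
[-1.62974229  0.66232201  7.90564245] [ 0.13274045  0.26843078 -0.00208674]
shift [ 0.0114 -0.0044 -0.0107] roll -0.0002 cur yaw_y -0.2115 tilt [ 0.0045 -0.002  -1.    ]
```

View pics/w5.png

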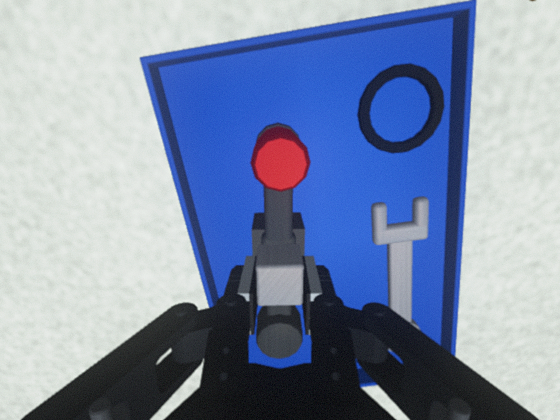

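```bash
python3 - <<'E'
import cv2
i=cv2.imread("pics/w5.png")[200:360,200:360]; cv2.imwrite("pics/w5c.png",cv2.resize(cv2.convertScaleAbs(i,alpha=1.8,beta=30),None,fx=4.5,fy=3.7,interpolation=cv2.INTER_CUBIC))
i=cv2.imread("pics/w4.png")[200:360,190:370]; cv2.imwrite("pics/w4c.png",cv2.resize(cv2.convertScaleAbs(i,alpha=1.8,beta=30),None,fx=4,fy=3.7,interpolation=cv2.INTER_CUBIC))
E
```

```text
(no output)
```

View pics/w5c.png

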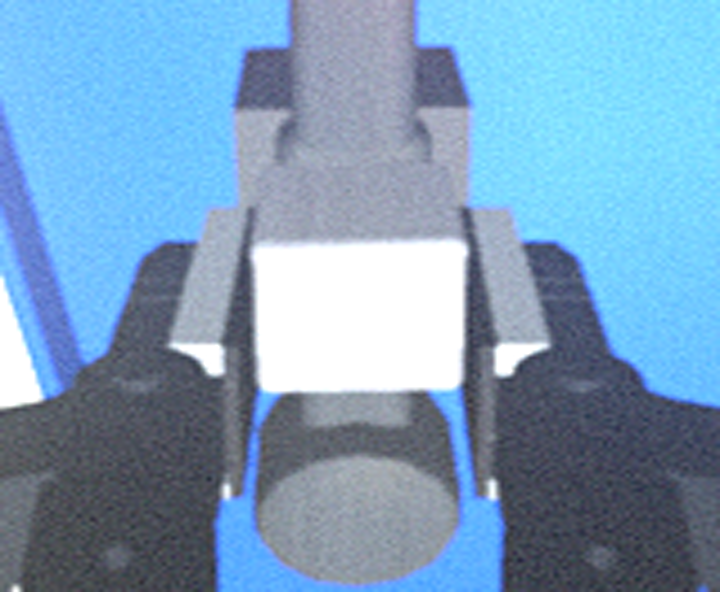

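View pics/w4c.png

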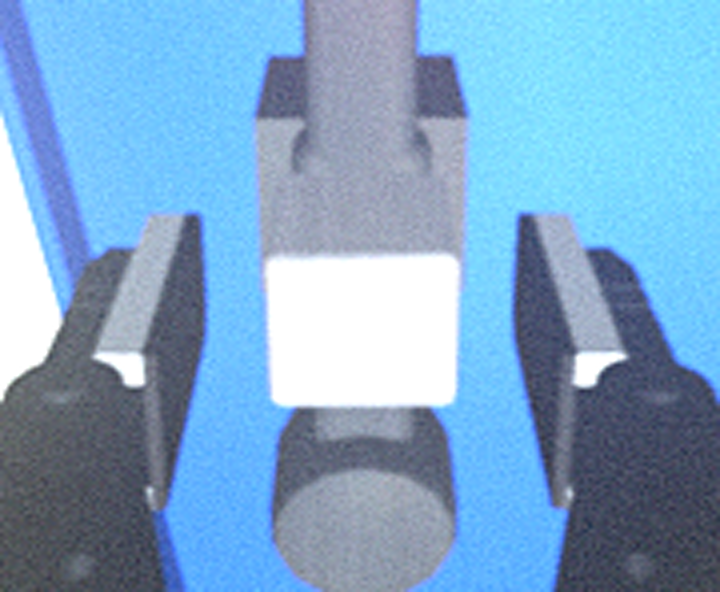

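```bash
python3 - <<'E'
from h import *
c=capture("wrist"); p,M=tool()
for x in (.04,.05,.06,.066,.073,.08,.086): print(x,proj(c,[p+M@np.array([x,s*.012,-.011]) for s in (-1,1)]).round(1).tolist())
a=-.211; yc=np.array([np.cos(a),np.sin(a),0]); xc=np.array([-np.sin(a),np.cos(a),0])
for z in (.043,.069): print("boss",z,proj(c,[np.array([p[0],p[1],z])+xc*.012+yc*s*.012 for s in (-1,1)]).round(1).tolist())
E
```

```text
0.04 [[251.1, 285.1], [305.1, 285.1]]
0.05 [[253.1, 273.2], [303.3, 273.1]]
0.06 [[254.7, 262.8], [301.8, 262.7]]
0.066 [[255.6, 257.1], [301.0, 257.1]]
0.073 [[256.6, 251.1], [300.1, 251.0]]
0.08 [[257.5, 245.5], [299.3, 245.5]]
0.086 [[258.3, 241.1], [298.6, 241.0]]
boss 0.043 [[256.8, 244.0], [298.7, 243.9]]
boss 0.069 [[253.1, 267.3], [302.3, 267.1]]
```

{"op": "send_rows", "data": {"commands": [{"x":0,"y":0,"z":0,"roll":0,"grip":0.04},{"x":0,"y":0,"z":0,"roll":0,"grip":0.04},{"x":0,"y":0,"z":0,"roll":-0.25,"grip":0.04},{"x":0,"y":0,"z":0,"roll":-0.25,"grip":0.04},{"x":0,"y":0,"z":0,"roll":-0.25,"grip":0.04},{"x":0,"y":0,"z":0,"roll":-0.25,"grip":0.04},{"x":0,"y":0,"z":0,"roll":-0.25,"grip":0.04},{"x":0,"y":0,"z":0,"roll":-0.25,"grip":0.04}], "newtons": 40}}

```text
time_s: 5.6
tcp_pos: [0.5252, -0.1913, 0.1198]
orientation: [0.773, 1.429, -0.773]
force: [-0.4, 0.2, 0.5]
gripper_width: 0.48
```

{"op": "send_rows", "data": {"commands": [{"x":0,"y":0,"z":0,"roll":-0.25,"grip":0.04},{"x":0,"y":0,"z":0,"roll":-0.25,"grip":0.04},{"x":0,"y":0,"z":0,"roll":-0.25,"grip":0.04},{"x":0.03,"y":0,"z":0,"roll":-0.25,"grip":0.04},{"x":0.055,"y":0,"z":0,"roll":-0.25,"grip":0.04},{"x":0.055,"y":0,"z":0,"roll":-0.25,"grip":0.04},{"x":0.055,"y":0,"z":0,"roll":-0.25,"grip":0.04}]}}

```text
time_s: 6.3
tcp_pos: [0.527, -0.1921, 0.114]
orientation: [0.164, 1.56, -0.166]
force: [0.4, -0.3, 10.7]
gripper_width: 0.482
```

```bash
python3 - <<'E'
from h import *
o=get_obs(); print(o["force"],o["ft_torque"],o["joint_pos"])
plan([.5268,-.192,.112],-.211-np.pi/2)
c=capture("wrist"); cv2.imwrite("pics/w6.png",c["pixels"])
E
```

```text
[ 0.36357941 -0.27811062 10.7420496 ] [ 0.19024784 -0.0626871   0.10997238] [-4.41012290e-01  1.97075421e-01  1.77712736e+00  2.45773085e-04
  1.16218554e+00 -1.80183256e+00]
shift [ 0.0131  0.0002 -0.0016] roll 0.0003 cur yaw_y 1.3607 tilt [ 0.0048 -0.002  -1.    ]
```

View pics/w6.png

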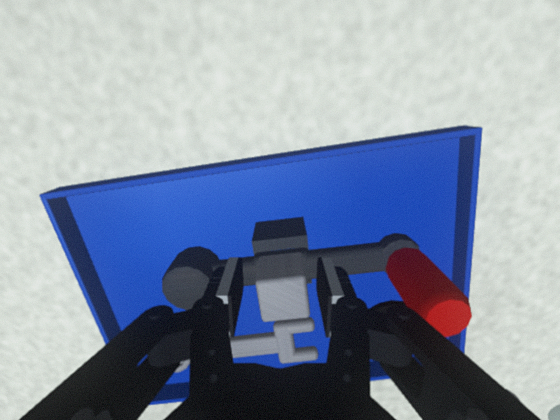

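```bash
python3 - <<'E'
import cv2
i=cv2.imread("pics/w6.png")[200:380,140:480]; cv2.imwrite("pics/w6c.png",cv2.resize(cv2.convertScaleAbs(i,alpha=1.8,beta=30),None,fx=2.3,fy=2.3,interpolation=cv2.INTER_CUBIC))
E
```

```text
(no output)
```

View pics/w6c.png

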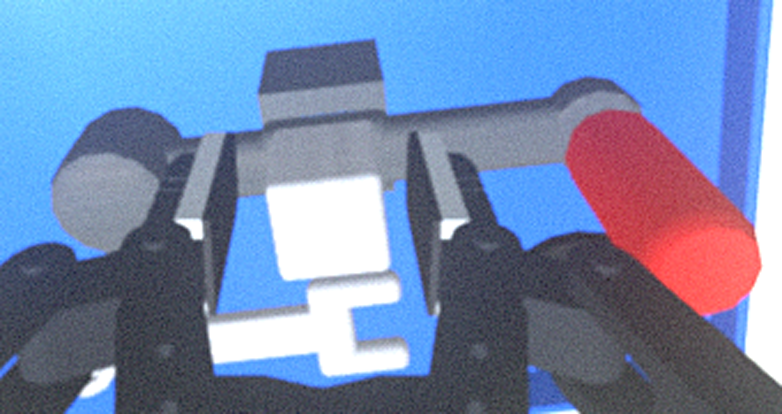

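{"op": "send_rows", "data": {"commands": [{"x":-0.03,"y":0,"z":0,"roll":0,"grip":0.04},{"x":-0.2,"y":0,"z":0,"roll":0,"grip":0.04},{"x":-0.2,"y":0,"z":0,"roll":0.25,"grip":0.04},{"x":-0.2,"y":0,"z":0,"roll":0.25,"grip":0.04},{"x":-0.2,"y":0,"z":0,"roll":0.25,"grip":0.04},{"x":-0.2,"y":0,"z":0,"roll":0.25,"grip":0.04},{"x":-0.2,"y":0,"z":0,"roll":0.25,"grip":0.04},{"x":-0.2,"y":0,"z":0,"roll":0.25,"grip":0.04}]}}

```text
time_s: 7.15
tcp_pos: [0.5249, -0.1912, 0.1413]
orientation: [0.781, 1.426, -0.781]
force: [0.3, 0.2, -0.2]
gripper_width: 0.476
```

{"op": "send_rows", "data": {"commands": [{"x":0,"y":0,"z":0,"roll":0.25,"grip":-0.2},{"x":0,"y":0,"z":0,"roll":0.25,"grip":-0.2},{"x":0,"y":0,"z":0,"roll":0.25,"grip":-0.2},{"x":0,"y":0,"z":0,"roll":0.25,"grip":-0.2},{"x":0,"y":0,"z":0,"roll":0.25,"grip":-0.2},{"x":0,"y":0,"z":0,"roll":0.25,"grip":-0.2}]}}

```text
time_s: 7.75
tcp_pos: [0.5249, -0.1912, 0.1412]
orientation: [1.367, 1.099, -1.368]
force: [-0.1, 1.0, 0.7]
gripper_width: 0.6
```

```bash
python3 - <<'E'
from h import *
o=get_obs(); print(o["force"],o["ft_torque"],o["joint_pos"],o["tcp_pos"])
plan([.5268,-.192,.112],-.211)
c=capture("wrist"); cv2.imwrite("pics/w7.png",c["pixels"])
import pickle; pickle.dump((c,o),open("w7.pkl","wb"))
E
```

```text
[-0.11109476  1.03637309  0.66360506] [-0.00102724  0.05310832  0.01757998] [-4.41073671e-01  1.58814551e-01  1.76496939e+00 -5.52166590e-05
  1.21813099e+00 -2.23854569e-01] [ 0.52487611 -0.19118822  0.14124116]
shift [0.1949 0.0138 0.0025] roll -0.002 cur yaw_y -0.2172 tilt [-3.e-04  1.e-04 -1.e+00]
```

View pics/w7.png

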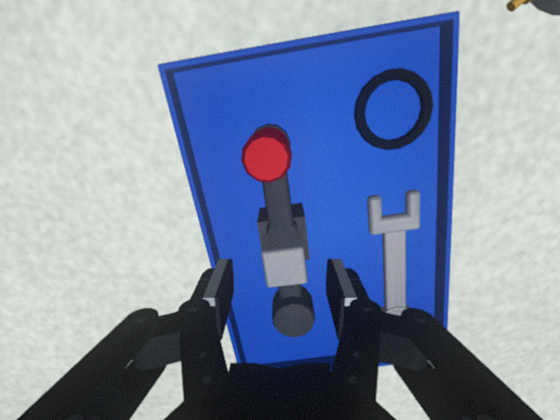

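```bash
python3 - <<'E'
from h import *
import pickle
c,o=pickle.load(open("w7.pkl","rb")); crop(c,"w7c",220,180,350,330,5)
E
```

```text
(no output)
```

View pics/w7c.png

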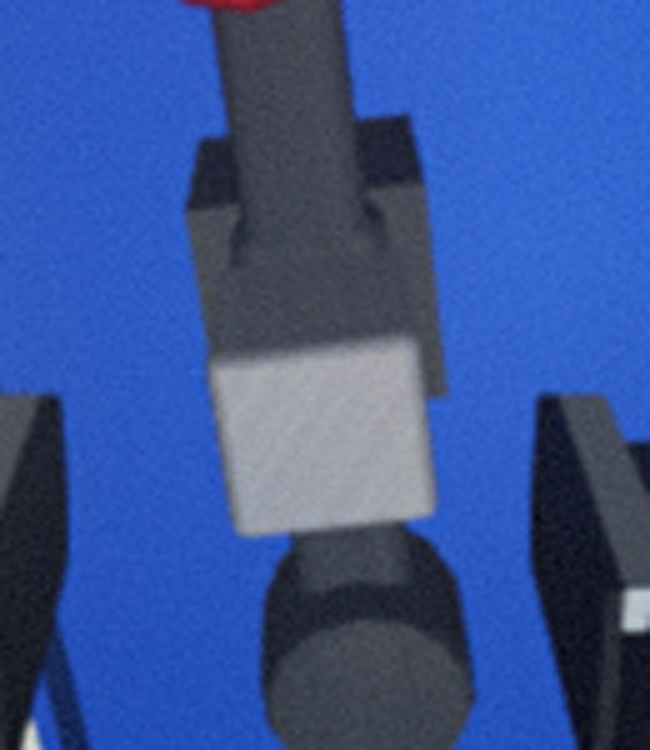

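```bash
python3 - <<'E'
from h import *
import pickle
c,o=pickle.load(open("w7.pkl","rb"))
f=lambda U,V:((U+.5)/5-.5+220,(V+.5)/5-.5+180)
C=np.array([onz(c,f(*p),.069) for p in [(210,362),(417,338),(436,516),(238,537)]])
m=C.mean(0); print(m)
a=[]
for i in range(4):
    e=C[(i+1)%4]-C[i]; a.append(np.degrees(np.arctan2(e[1],e[0]))%90); print(np.linalg.norm(e[:2])*1000,a[-1])
yaw=np.radians(np.mean(a)-90); print(yaw, np.mean(a))
plan([m[0],m[1],.112],yaw)
# reference: same measure against tool axis in w5 case
E
```

```text
[ 0.52852302 -0.19092258  0.069     ]
22.881190348847785 84.84510345461653
22.718441217955704 84.53195607248675
22.87615152517329 84.53986284450397
22.596543152209733 84.54386653903417
-0.09398253794784536 84.61519722766036
shift [ 0.1949  0.0234 -0.007 ] roll -0.0389 cur yaw_y -0.2161 tilt [-3.e-04  1.e-04 -1.e+00]
```

{"op": "send_rows", "data": {"commands": [{"x":0,"y":0.023,"z":-0.007,"roll":-0.039,"grip":-0.2},{"x":0.1,"y":0.023,"z":-0.007,"roll":-0.039,"grip":-0.2},{"x":0.2,"y":0.023,"z":-0.007,"roll":-0.039,"grip":-0.1},{"x":0.2,"y":0.023,"z":-0.007,"roll":-0.039,"grip":0.1},{"x":0.2,"y":0.023,"z":-0.007,"roll":-0.039,"grip":0.3},{"x":0.2,"y":0.023,"z":-0.007,"roll":-0.039,"grip":0.6},{"x":0.2,"y":0.023,"z":-0.007,"roll":-0.039,"grip":0.6},{"x":0.2,"y":0.023,"z":-0.007,"roll":-0.039,"grip":0.6}], "newtons": 40}}

```text
time_s: 8.6
tcp_pos: [0.5285, -0.1909, 0.1111]
orientation: [1.275, 1.166, -1.275]
force: [0.3, 0.1, -4.0]
gripper_width: 0.273
```

```bash
python3 - <<'E'
from h import *
o=get_obs(); print(o["force"],o["ft_torque"],o["joint_pos"],o["tcp_pos"])
plan([.5268,-.192,.112],-.094)
c=capture("wrist"); cv2.imwrite("pics/w8.png",c["pixels"])
import pickle; pickle.dump((c,o),open("w8.pkl","wb"))
E
```

```text
[ 0.34956918  0.11209714 -4.0283078 ] [-0.02613676  0.01751651  0.01320273] [-4.37828310e-01  2.07499326e-01  1.77101874e+00 -3.85588187e-05
  1.16329471e+00 -3.48500369e-01] [ 0.52850551 -0.19088837  0.11109853]
shift [-0.006  -0.0107  0.0084] roll 0.0015 cur yaw_y -0.0893 tilt [-2.e-04  1.e-04 -1.e+00]
```

View pics/w8.png

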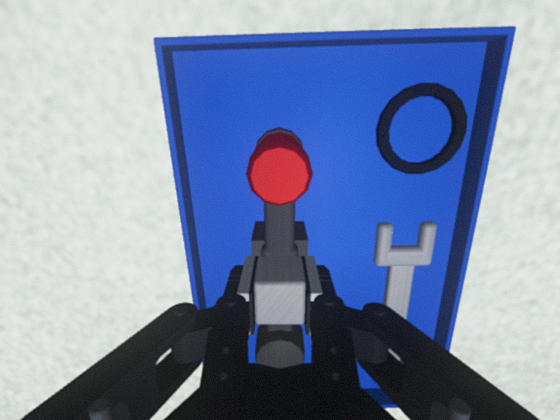

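{"op": "send_rows", "data": {"commands": [{"x":0,"y":0,"z":0,"roll":0,"grip":0.7},{"x":-0.05,"y":0,"z":0,"roll":0,"grip":0.7},{"x":-0.3,"y":0,"z":0,"roll":0,"grip":0.7},{"x":-0.6,"y":0,"z":0,"roll":0,"grip":0.7},{"x":-0.9,"y":0,"z":0,"roll":-0.048,"grip":0.7},{"x":-1.0,"y":0,"z":0,"roll":-0.1,"grip":0.7},{"x":-1.0,"y":0,"z":0,"roll":-0.14,"grip":0.7},{"x":-1.0,"y":0,"z":0,"roll":-0.18,"grip":0.7}], "newtons": 80}}

```text
time_s: 9.45
tcp_pos: [0.5291, -0.1911, 0.2632]
orientation: [0.847, 1.397, -0.847]
force: [-0.6, 1.0, -4.2]
gripper_width: 0.266
```

```bash
python3 - <<'E'
from h import *
o=get_obs(); print(o["force"],o["ft_torque"],o["tcp_pos"])
yaw=1.793
# hover: spindle visible on camera (-z) side; z axis for yaw: (sin,-cos)
zc=np.array([np.sin(yaw),-np.cos(yaw)]); print(zc)
plan([.4834,.2069,.38],1.2); 
E
```

```text
[-0.57823439  1.01835537 -4.19804063] [ 0.01818358  0.04845059 -0.02839331] [ 0.52908352 -0.19114779  0.2632345 ]
[0.97541417 0.22037965]
shift [-0.7825  0.9619 -2.4906] roll -0.2285 cur yaw_y 0.4821 tilt [ 0.0026 -0.0012 -1.    ]
```

{"op": "send_rows", "data": {"commands": [{"x":-0.3,"y":0.1,"z":-0.1,"roll":-0.04,"grip":0.7},{"x":-0.6,"y":0.25,"z":-0.3,"roll":-0.08,"grip":0.7},{"x":-0.78,"y":0.4,"z":-0.6,"roll":-0.12,"grip":0.7},{"x":-0.78,"y":0.4,"z":-0.9,"roll":-0.16,"grip":0.7},{"x":-0.78,"y":0.4,"z":-1.0,"roll":-0.2,"grip":0.7}]}}

```text
time_s: 9.95
tcp_pos: [0.5128, -0.027, 0.3813]
orientation: [0.361, 1.537, -0.358]
force: [-0.0, -1.0, -2.8]
gripper_width: 0.269
```

```bash
python3 - <<'E'
from h import *
yaw=1.793
plan([.542,.22,.38],1.793); 
E
```

```text
shift [ 0.0105  1.5626 -0.5541] roll -0.2167 cur yaw_y 1.1122 tilt [ 4.1e-03  8.0e-04 -1.0e+00]
```

{"op": "send_rows", "data": {"commands": [{"x":0,"y":0.3,"z":-0.1,"roll":-0.04,"grip":0.7},{"x":0,"y":0.6,"z":-0.2,"roll":-0.08,"grip":0.7},{"x":0,"y":0.9,"z":-0.35,"roll":-0.12,"grip":0.7},{"x":0,"y":1.0,"z":-0.5,"roll":-0.16,"grip":0.7},{"x":0,"y":1.0,"z":-0.55,"roll":-0.2,"grip":0.7}]}}

```text
time_s: 10.45
tcp_pos: [0.5057, 0.1442, 0.3786]
orientation: [-0.134, 1.567, 0.136]
force: [0.5, -0.3, -3.7]
gripper_width: 0.268
```

```bash
python3 - <<'E'
from h import *
yaw=1.793
plan([.542,.22,.38],1.793); 
E
```

```text
shift [-0.0088  0.4565  0.3248] roll -0.0161 cur yaw_y 1.7423 tilt [-3.0e-04  1.2e-03 -1.0e+00]
```

{"op": "send_rows", "data": {"commands": [{"x":0,"y":0.2,"z":0.15,"roll":-0.016,"grip":0.7},{"x":0,"y":0.45,"z":0.325,"roll":-0.016,"grip":0.7},{"x":0,"y":0.45,"z":0.325,"roll":-0.016,"grip":0.7},{"x":0,"y":0.45,"z":0.325,"roll":-0.016,"grip":0.7}]}}

```text
time_s: 10.85
tcp_pos: [0.5439, 0.2162, 0.3777]
orientation: [-0.169, 1.566, 0.168]
force: [-0.1, 0.4, -3.7]
gripper_width: 0.27
```

```bash
python3 - <<'E'
from h import *
plan([.542,.22,.38],1.793); o=get_obs(); print(o["joint_pos"].round(3), o["tcp_pos"])
c=capture("wrist"); cv2.imwrite("pics/w9.png",c["pixels"])
import pickle; pickle.dump((c,o),open("w9.pkl","wb"))
print(proj(c,[[.4834,.2069,.234]]))
E
```

```text
shift [-0.0152  0.0273 -0.0069] roll -0.0026 cur yaw_y 1.785 tilt [-1.3e-03 -6.0e-04 -1.0e+00]
[ 0.291  0.073  1.416 -0.     1.654 -1.494] [0.54387459 0.21621723 0.37772122]
[[284.96116292 143.83033522]]
```

View pics/w9.png

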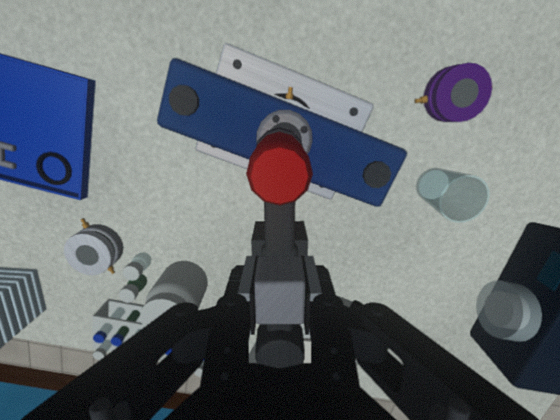

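{"op": "send_rows", "data": {"commands": [{"x":0,"y":0.26,"z":-0.15,"roll":-0.0026,"grip":0.7},{"x":0,"y":0.26,"z":-0.15,"roll":-0.0026,"grip":0.7},{"x":0,"y":0.26,"z":-0.15,"roll":-0.0026,"grip":0.7},{"x":0,"y":0.26,"z":-0.15,"roll":-0.0026,"grip":0.7}]}}

```text
time_s: 11.3
tcp_pos: [0.514, 0.2478, 0.3789]
orientation: [-0.173, 1.563, 0.172]
force: [-0.0, -0.5, -3.4]
gripper_width: 0.263
```

```bash
python3 - <<'E'
from h import *
plan([.542,.22,.38],1.793); o=get_obs(); print(o["joint_pos"].round(3), o["tcp_pos"])
c=capture("wrist"); cv2.imwrite("pics/w10.png",c["pixels"])
import pickle; pickle.dump((c,o),open("w10.pkl","wb"))
print(proj(c,[[.4834,.2069,.234]])); crop(c,"w10c",200,120,330,270,5)
E
```

```text
shift [-0.0073 -0.2218  0.1418] roll -0.0008 cur yaw_y 1.7905 tilt [ 1.2e-03 -1.0e-04 -1.0e+00]
[ 3.600e-01  3.100e-02  1.458e+00 -1.000e-03  1.652e+00 -1.431e+00] [0.51399558 0.24783845 0.37887307]
[[235.7230285  173.33062069]]
```

View pics/w10c.png

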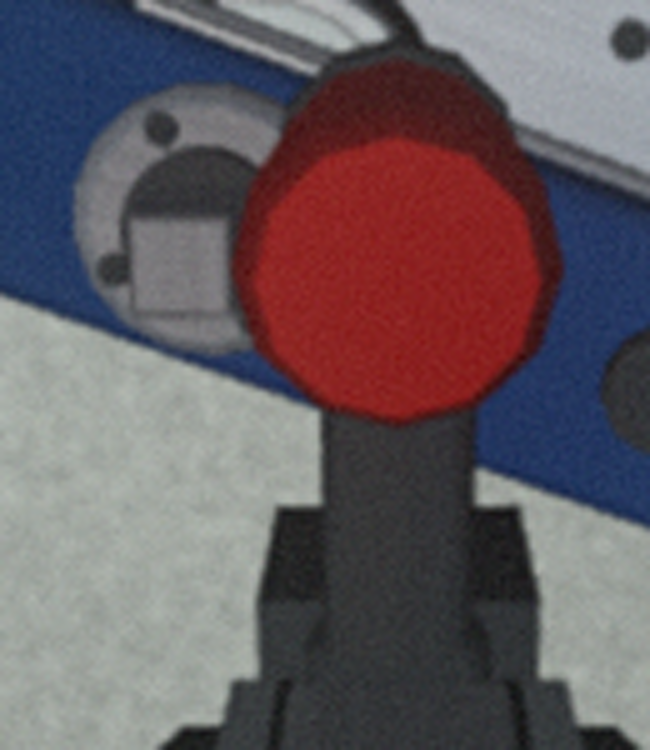

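```bash
python3 - <<'E'
from h import *
import pickle
c,o=pickle.load(open("w10.pkl","rb"))
f=lambda U,V:((U+.5)/5-.5+200,(V+.5)/5-.5+120)
C=np.array([onz(c,f(*p),.234) for p in [(131,215),(230,213),(228,316),(133,316)]])
m=C.mean(0); print(m)
for i in range(4):
    e=C[(i+1)%4]-C[i]; print(np.linalg.norm(e[:2])*1000,(np.degrees(np.arctan2(e[1],e[0]))%90))
p,M=tool(o); print("yaw",np.degrees(np.arctan2(M[1,1],M[0,1]))%90)
hz=p[2]-.108
for V,U1,U2,z in [(508,277,520,hz),(603,259,539,hz+.030)]:
    a=onz(c,f(U1,V),z);b=onz(c,f(U2,V),z)
    t=M.T@((a+b)/2-p); print("hub front mid in tool",t*1000, np.linalg.norm(a-b)*1000, (np.degrees(np.arctan2(*(b-a)[[1,0]])))%90)
E
```

```text
[0.48294212 0.20680229 0.234     ]
14.782129068194683 13.661151765869647
15.766629499488298 9.241141794941234
14.503390034080532 12.50777624021552
15.45601239543282 10.198862307285282
yaw 12.58899776147517
hub front mid in tool [107.98288156  -0.40739156 -14.51534527] 32.19383854879561 12.511188384403283
hub front mid in tool [ 77.98262522  -0.39126987 -14.70507866] 31.608962365905263 12.5056684712156
```

```bash
python3 - <<'E'
from h import *
import pickle
c,o=pickle.load(open("w10.pkl","rb"))
f=lambda U,V:((U+.5)/5-.5+200,(V+.5)/5-.5+120)
for z in (.2315,.234):
    C=np.array([onz(c,f(*p),z) for p in [(131,215),(230,213),(228,316),(133,316)]]); m1=C.mean(0)
    c2,o2=pickle.load(open("w2.pkl","rb")); g=lambda U,V:((U+.5)/5-.5+200,(V+.5)/5-.5+150)
    C=np.array([onz(c2,g(*p),z) for p in [(338,472),(440,430),(487,520),(385,563)]]); m2=C.mean(0); print(z,m1,m2)
plan([.4831,.2069,.365],1.793)
p,M=tool(); print(M[:,1],M[:,2])
# boss in w8/w7 tool offset
c,o=pickle.load(open("w8.pkl","rb")); crop(c,"w8c",230,200,330,340,5)
E
```

```text
0.2315 [0.4835347  0.20654599 0.2315    ] [0.48318735 0.20563733 0.2315    ]
0.234 [0.48294212 0.20680229 0.234     ] [0.48342593 0.20686474 0.234     ]
shift [ 0.0909 -0.2209 -0.2614] roll -0.0009 cur yaw_y 1.7902 tilt [ 9.e-04 -1.e-04 -1.e+00]
[-2.17638296e-01  9.76029442e-01 -3.17292049e-04] [9.76029080e-01 2.17638491e-01 8.49502796e-04]
```

View pics/w8c.png

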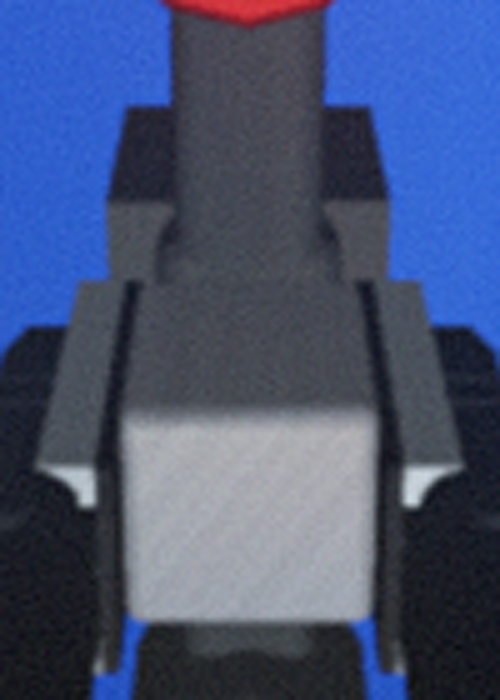

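```bash
python3 - <<'E'
from h import *
import pickle
c,o=pickle.load(open("w8.pkl","rb")); p,M=tool(o)
f=lambda U,V:((U+.5)/5-.5+230,(V+.5)/5-.5+200)
for q,z in [((120,412),.069),((377,412),.069),((372,621),.069),((130,621),.069),((125,106),.003),((373,106),.003),((107,203),.033),((388,203),.033)]:
    print(q,(M.T@(onz(c,f(*q),z)-p)*1000).round(2))
E
```

```text
(120, 412) [ 42.1  -11.09 -11.17]
(377, 412) [ 42.1   12.11 -11.15]
(372, 621) [42.1  12.29 11.98]
(130, 621) [ 42.1  -10.83  11.95]
(125, 106) [108.1  -15.83 -15.33]
(373, 106) [108.1  17.  -15.3]
(107, 203) [ 78.1  -15.45 -15.17]
(388, 203) [ 78.1   16.26 -15.14]
```

{"op": "send_rows", "data": {"commands": [{"x":0,"y":-0.1,"z":-0.13,"roll":-0.001,"grip":0.7},{"x":0,"y":-0.221,"z":-0.263,"roll":-0.001,"grip":0.7},{"x":0.09,"y":-0.221,"z":-0.263,"roll":-0.001,"grip":0.7},{"x":0.15,"y":-0.221,"z":-0.263,"roll":-0.001,"grip":0.7},{"x":0.15,"y":-0.221,"z":-0.263,"roll":-0.001,"grip":0.7},{"x":0.15,"y":-0.221,"z":-0.263,"roll":-0.001,"grip":0.7}]}}

```text
time_s: 11.95
tcp_pos: [0.4827, 0.2079, 0.3551]
orientation: [-0.176, 1.565, 0.176]
force: [-0.2, 0.6, -4.1]
gripper_width: 0.271
```

```bash
python3 - <<'E'
from h import *
plan([.4828,.2063,.345],1.793);o=get_obs(); print(o["force"],o["ft_torque"],o["joint_vel"].round(3),o["joint_pos"].round(3))
c=capture("wrist"); crop(c,"w11c",200,120,360,290,4.5)
plan([.4828,.2063,.345],1.793)
c=capture("scene"); crop(c,"s11",310,140,400,220,6)
E
```

```text
shift [ 0.0672 -0.0107 -0.0019] roll 0.0005 cur yaw_y 1.7946 tilt [-1.2e-03 -3.0e-04 -1.0e+00]
[-0.20133906  0.58991239 -4.05282794] [ 0.0084193  -0.0491127  -0.02618086] [ 0.005 -0.003 -0.018 -0.     0.004 -0.001] [ 0.309 -0.087  1.616  0.     1.614 -1.485]
shift [ 0.0706 -0.0114 -0.0031] roll 0.0006 cur yaw_y 1.7947 tilt [-3.e-04 -0.e+00 -1.e+00]
```

View pics/w11c.png

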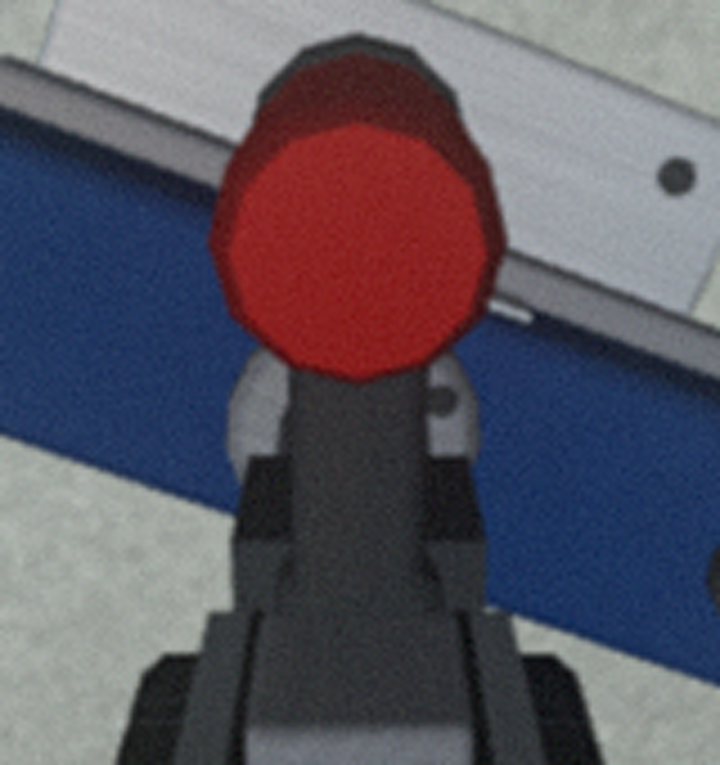

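View pics/s11.png

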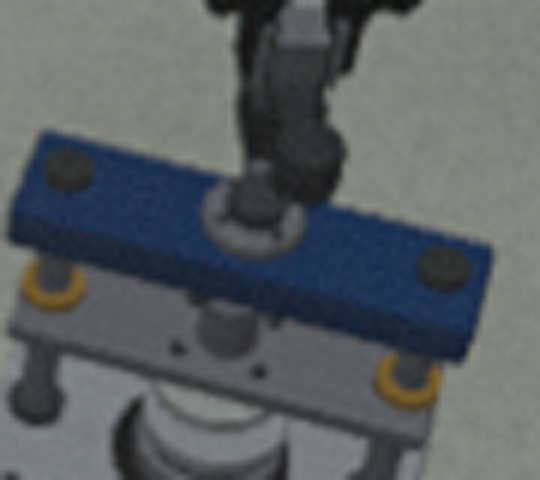

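{"op": "send_rows", "data": {"commands": [{"x":0.04,"y":-0.011,"z":-0.002,"roll":0,"grip":0.7},{"x":0.07,"y":-0.011,"z":-0.002,"roll":0,"grip":0.7},{"x":0.085,"y":-0.011,"z":-0.002,"roll":0,"grip":0.7},{"x":0.1,"y":-0.011,"z":-0.002,"roll":0,"grip":0.7},{"x":0.115,"y":-0.011,"z":-0.002,"roll":0,"grip":0.7},{"x":0.115,"y":-0.011,"z":-0.002,"roll":0,"grip":0.7}]}}

```text
time_s: 12.65
tcp_pos: [0.4826, 0.2061, 0.338]
orientation: [-0.176, 1.564, 0.176]
force: [-0.6, 0.7, -4.9]
gripper_width: 0.265
```

```bash
cat > st.py <<'E'
from h import *
o=get_obs(); p,M=tool(o); F=np.array(o["force"]); T=np.array(o["ft_torque"])
print("t",round(o["time_s"],2),"tcp",p.round(4),"hubz-.206:",round((p[2]-.108-.206)*1000,1),"mm  F world",F.round(1),"F tool",(M.T@F).round(1),"T tool",(M.T@T).round(3),"Tw",T.round(3),"j6",o["joint_pos"][5].round(3),"yaw",round(np.arctan2(M[1,1],M[0,1]),4),"tilt",M[:2,0].round(4),"w",round(float(o["gripper_width"]),3))
E
python3 st.py
```

```text
t 12.65 tcp [0.4826 0.2061 0.338 ] hubz-.206: 24.0 mm  F world [-0.6  0.7 -4.9] F tool [ 4.9  0.8 -0.4] T tool [ 0.009 -0.001  0.   ] Tw [ 0.    -0.001 -0.009] j6 -1.489 yaw 1.7947 tilt [-0.0005 -0.0002] w 0.265
```

{"op": "send_rows", "data": {"commands": [{"x":0.015,"y":0,"z":0,"roll":0,"grip":0.7},{"x":0.03,"y":0,"z":0,"roll":0,"grip":0.7},{"x":0.045,"y":0,"z":0,"roll":0,"grip":0.7},{"x":0.06,"y":0,"z":0,"roll":0,"grip":0.7}]}}

```text
time_s: 13.05
tcp_pos: [0.4826, 0.2062, 0.3292]
orientation: [-0.176, 1.564, 0.176]
force: [0.9, 0.9, -3.7]
gripper_width: 0.27
```

```bash
python3 st.py
```

```text
t 13.05 tcp [0.4826 0.2062 0.3292] hubz-.206: 15.2 mm  F world [ 0.9  0.9 -3.7] F tool [3.7 0.7 1.1] T tool [0.04 0.03 0.05] Tw [ 0.042  0.04  -0.04 ] j6 -1.489 yaw 1.7946 tilt [-0.0001 -0.    ] w 0.27
```

{"op": "send_rows", "data": {"commands": [{"x":0.02,"y":0,"z":0,"roll":0,"grip":0.7},{"x":0.04,"y":0,"z":0,"roll":0,"grip":0.7},{"x":0.06,"y":0,"z":0,"roll":0,"grip":0.7},{"x":0.08,"y":0,"z":0,"roll":0,"grip":0.7},{"x":0.09,"y":0,"z":0,"roll":0,"grip":0.7},{"x":0.1,"y":0,"z":0,"roll":0,"grip":0.7}]}}

```text
time_s: 13.65
tcp_pos: [0.4827, 0.2062, 0.3142]
orientation: [-0.176, 1.564, 0.176]
force: [-1.1, 0.7, -4.2]
gripper_width: 0.264
```

```bash
python3 st.py
```

```text
t 13.65 tcp [0.4827 0.2062 0.3142] hubz-.206: 0.2 mm  F world [-1.1  0.7 -4.2] F tool [ 4.2  0.9 -0.9] T tool [-0.007  0.02   0.108] Tw [0.101 0.044 0.007] j6 -1.489 yaw 1.7947 tilt [-0.0001 -0.    ] w 0.264
```

{"op": "send_rows", "data": {"commands": [{"x":0.008,"y":0,"z":0,"roll":0,"grip":0.7},{"x":0.016,"y":0,"z":0,"roll":0,"grip":0.7},{"x":0.016,"y":0,"z":0,"roll":0,"grip":0.7}]}}

```text
time_s: 13.95
tcp_pos: [0.4828, 0.2062, 0.3137]
orientation: [-0.176, 1.562, 0.176]
force: [-5.9, -1.3, 6.2]
gripper_width: 0.268
```

```bash
python3 st.py
```

```text
t 13.95 tcp [0.4828 0.2062 0.3137] hubz-.206: -0.3 mm  F world [-5.9 -1.3  6.2] F tool [-6.2  0.  -6.1] T tool [-0.043  0.991  0.041] Tw [-0.18   0.975  0.043] j6 -1.489 yaw 1.7946 tilt [0.0014 0.0004] w 0.268
```

{"op": "send_rows", "data": {"commands": [{"x":-0.006,"y":0,"z":0,"roll":0.04,"grip":0.7},{"x":-0.006,"y":0,"z":0,"roll":0.08,"grip":0.7},{"x":-0.006,"y":0,"z":0,"roll":0.12,"grip":0.7},{"x":-0.006,"y":0,"z":0,"roll":0.16,"grip":0.7},{"x":-0.006,"y":0,"z":0,"roll":0.2,"grip":0.7}]}}

```text
time_s: 14.45
tcp_pos: [0.4827, 0.2066, 0.3137]
orientation: [0.322, 1.546, -0.32]
force: [-3.1, 1.9, 1.3]
gripper_width: 0.268
```

```bash
python3 st.py
```

```text
t 14.45 tcp [0.4827 0.2066 0.3137] hubz-.206: -0.3 mm  F world [-3.1  1.9  1.3] F tool [-1.3  0.5 -3.6] T tool [-0.309  0.514  0.057] Tw [0.257 0.449 0.31 ] j6 -0.856 yaw 1.1619 tilt [0.0007 0.001 ] w 0.268
```

{"op": "send_rows", "data": {"commands": [{"x":0,"y":0,"z":0,"roll":0.045,"grip":0.7},{"x":0,"y":0,"z":0,"roll":0.09,"grip":0.7},{"x":0,"y":0,"z":0,"roll":0.135,"grip":0.7},{"x":0,"y":0,"z":0,"roll":0.18,"grip":0.7},{"x":0,"y":0,"z":0,"roll":0.225,"grip":0.7},{"x":0,"y":0,"z":0,"roll":0.27,"grip":0.7},{"x":0,"y":0,"z":0,"roll":0.315,"grip":0.7},{"x":0,"y":0,"z":0,"roll":0.36,"grip":0.7}]}}

```text
time_s: 15.25
tcp_pos: [0.4826, 0.2065, 0.3137]
orientation: [1.188, 1.223, -1.186]
force: [-2.9, 0.8, 0.9]
gripper_width: 0.266
```

```bash
python3 st.py
```

```text
t 15.25 tcp [0.4826 0.2065 0.3137] hubz-.206: -0.3 mm  F world [-2.9  0.8  0.9] F tool [-0.9 -2.9 -0.9] T tool [-0.298  0.202 -0.527] Tw [0.186 0.533 0.298] j6 0.276 yaw 0.0302 tilt [0.0006 0.0008] w 0.266
```

{"op": "send_rows", "data": {"commands": [{"x":0,"y":0,"z":0,"roll":0.045,"grip":0.7},{"x":0,"y":0,"z":0,"roll":0.09,"grip":0.7},{"x":0,"y":0,"z":0,"roll":0.135,"grip":0.7},{"x":0,"y":0,"z":0,"roll":0.18,"grip":0.7},{"x":0,"y":0,"z":0,"roll":0.225,"grip":0.7},{"x":0,"y":0,"z":0,"roll":0.27,"grip":0.7},{"x":0,"y":0,"z":0,"roll":0.315,"grip":0.7},{"x":0,"y":0,"z":0,"roll":0.36,"grip":0.7}]}}

```text
time_s: 16.05
tcp_pos: [0.4826, 0.2065, 0.3137]
orientation: [1.961, 0.47, -1.959]
force: [-2.9, 1.2, 0.8]
gripper_width: 0.267
```

```bash
python3 st.py
```

```text
t 16.05 tcp [0.4826 0.2065 0.3137] hubz-.206: -0.3 mm  F world [-2.9  1.2  0.8] F tool [-0.8 -2.4  2. ] T tool [-0.319 -0.414 -0.403] Tw [0.172 0.551 0.32 ] j6 1.407 yaw -1.1008 tilt [0.0005 0.0007] w 0.267
```

{"op": "send_rows", "data": {"commands": [{"x":0,"y":0,"z":0,"roll":0.045,"grip":0.7},{"x":0,"y":0,"z":0,"roll":0.09,"grip":0.7},{"x":0,"y":0,"z":0,"roll":0.135,"grip":0.7},{"x":0,"y":0,"z":0,"roll":0.18,"grip":0.7},{"x":0,"y":0,"z":0,"roll":0.225,"grip":0.7},{"x":0,"y":0,"z":0,"roll":0.27,"grip":0.7},{"x":0,"y":0,"z":0,"roll":0.315,"grip":0.7},{"x":0,"y":0,"z":0,"roll":0.35,"grip":0.7}]}}

```text
time_s: 16.85
tcp_pos: [0.4826, 0.2066, 0.3137]
orientation: [-1.861, 0.605, 1.86]
force: [-3.3, 0.9, 1.8]
gripper_width: 0.265
```

```bash
python3 st.py; python3 - <<'E'
from h import *
c=capture("scene"); crop(c,"s12",300,170,390,250,8)
E
```

```text
t 16.85 tcp [0.4826 0.2066 0.3137] hubz-.206: -0.3 mm  F world [-3.3  0.9  1.8] F tool [-1.8  1.3  3.2] T tool [-0.267 -0.606  0.27 ] Tw [0.138 0.648 0.267] j6 2.507 yaw -2.2002 tilt [0.0004 0.0008] w 0.265
```

View pics/s12.png

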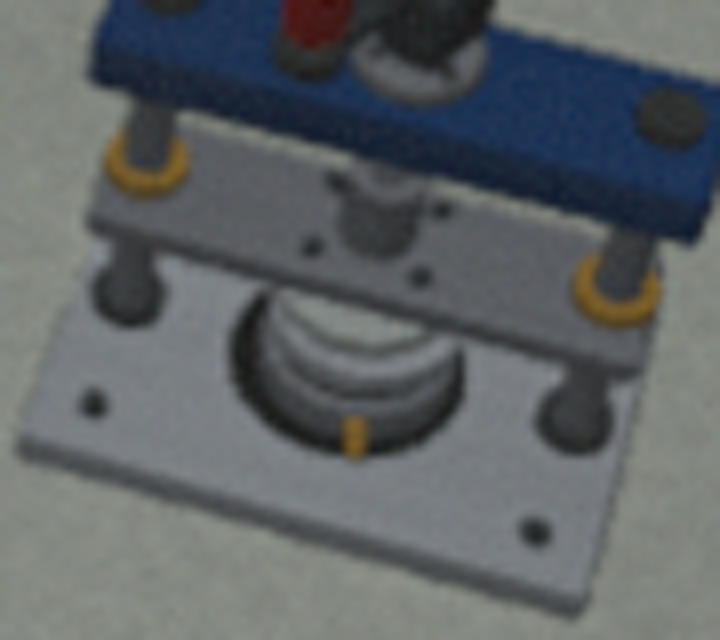

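{"op": "send_rows", "data": {"commands": [{"x":0,"y":0,"z":0,"roll":0,"grip":0.0},{"x":0,"y":0,"z":0,"roll":0,"grip":0.0},{"x":-0.1,"y":0,"z":0,"roll":0,"grip":0.0},{"x":-0.2,"y":0,"z":0,"roll":-0.04,"grip":0.0},{"x":-0.2,"y":0,"z":0,"roll":-0.09,"grip":0.0},{"x":-0.2,"y":0,"z":0,"roll":-0.14,"grip":0.0},{"x":-0.2,"y":0,"z":0,"roll":-0.19,"grip":0.0},{"x":-0.2,"y":0,"z":0,"roll":-0.24,"grip":0.0}]}}

```text
time_s: 17.7
tcp_pos: [0.4831, 0.2061, 0.3445]
orientation: [2.168, 0.118, -2.164]
force: [0.3, -0.3, 1.0]
gripper_width: 0.498
```

{"op": "send_rows", "data": {"commands": [{"x":0,"y":0,"z":0,"roll":-0.04,"grip":0.0},{"x":0,"y":0,"z":0,"roll":-0.09,"grip":0.0},{"x":0,"y":0,"z":0,"roll":-0.14,"grip":0.0},{"x":0,"y":0,"z":0,"roll":-0.19,"grip":0.0},{"x":0,"y":0,"z":0,"roll":-0.24,"grip":0.0},{"x":0,"y":0,"z":0,"roll":-0.29,"grip":0.0},{"x":0,"y":0,"z":0,"roll":-0.34,"grip":0.0},{"x":0,"y":0,"z":0,"roll":-0.38,"grip":0.0}]}}

```text
time_s: 18.5
tcp_pos: [0.4831, 0.2061, 0.3445]
orientation: [1.418, 1.059, -1.415]
force: [-0.3, -0.6, -1.0]
gripper_width: 0.5
```

{"op": "send_rows", "data": {"commands": [{"x":0,"y":0,"z":0,"roll":-0.04,"grip":0.0},{"x":0,"y":0,"z":0,"roll":-0.09,"grip":0.0},{"x":0,"y":0,"z":0,"roll":-0.14,"grip":0.0},{"x":0,"y":0,"z":0,"roll":-0.19,"grip":0.0},{"x":0,"y":0,"z":0,"roll":-0.24,"grip":0.0},{"x":0,"y":0,"z":0,"roll":-0.29,"grip":0.0},{"x":0,"y":0,"z":0,"roll":-0.34,"grip":0.0},{"x":0,"y":0,"z":0,"roll":-0.38,"grip":0.0}]}}

```text
time_s: 19.3
tcp_pos: [0.4831, 0.2061, 0.3445]
orientation: [0.534, 1.503, -0.533]
force: [0.0, 0.5, -0.6]
gripper_width: 0.495
```

```bash
python3 st.py; python3 - <<'E'
from h import *
plan([.4826,.2066,.314],-2.2002)
c=capture("wrist"); cv2.imwrite("pics/w13.png",c["pixels"])
E
```

```text
t 19.3 tcp [0.4831 0.2061 0.3445] hubz-.206: 30.5 mm  F world [ 0.   0.5 -0.6] F tool [ 0.6  0.4 -0.3] T tool [0.003 0.008 0.001] Tw [ 0.005  0.005 -0.003] j6 -0.583 yaw 0.8892 tilt [0.0017 0.0004] w 0.495
shift [ 2.032e-01  1.000e-04 -4.700e-03] roll -0.0166 cur yaw_y 0.8892 tilt [ 1.7e-03  4.0e-04 -1.0e+00]
```

View pics/w13.png

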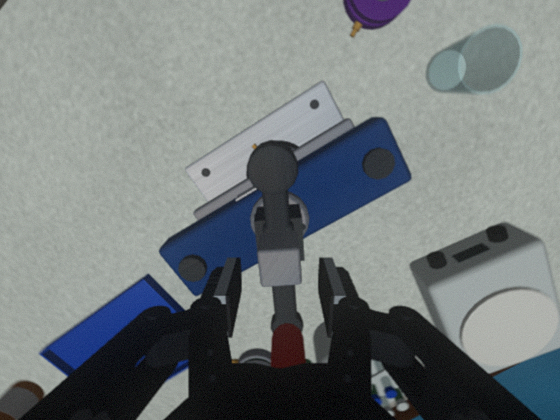

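{"op": "send_rows", "data": {"commands": [{"x":0.05,"y":0,"z":0,"roll":0,"grip":0.0},{"x":0.12,"y":0,"z":0,"roll":0,"grip":0.0},{"x":0.2,"y":0,"z":0,"roll":0,"grip":0.0},{"x":0.2,"y":0,"z":0,"roll":0,"grip":0.3},{"x":0.2,"y":0,"z":0,"roll":0,"grip":0.7},{"x":0.2,"y":0,"z":0,"roll":0,"grip":0.7},{"x":0.2,"y":0,"z":0,"roll":0,"grip":0.7}]}}

```text
time_s: 20.05
tcp_pos: [0.4821, 0.2063, 0.3113]
orientation: [0.539, 1.505, -0.54]
force: [2.3, 4.0, -16.2]
gripper_width: 0.272
```

```bash
python3 st.py
```

```text
t 20.05 tcp [0.4821 0.2063 0.3113] hubz-.206: -2.7 mm  F world [  2.3   4.  -16.2] F tool [16.1  4.6 -0.8] T tool [-0.138  0.105  0.761] Tw [ 0.654 -0.403  0.137] j6 -0.576 yaw 0.8818 tilt [-0.0025 -0.0002] w 0.272
```

{"op": "send_rows", "data": {"commands": [{"x":0.012,"y":0,"z":0,"roll":0.03,"grip":0.7},{"x":0.012,"y":0,"z":0,"roll":0.06,"grip":0.7},{"x":0.012,"y":0,"z":0,"roll":0.1,"grip":0.7},{"x":0.012,"y":0,"z":0,"roll":0.14,"grip":0.7},{"x":0.012,"y":0,"z":0,"roll":0.18,"grip":0.7},{"x":0.012,"y":0,"z":0,"roll":0.22,"grip":0.7},{"x":0.012,"y":0,"z":0,"roll":0.26,"grip":0.7},{"x":0.012,"y":0,"z":0,"roll":0.3,"grip":0.7}]}}

```text
time_s: 20.85
tcp_pos: [0.4821, 0.2068, 0.3112]
orientation: [1.257, 1.179, -1.257]
force: [-2.1, 4.9, -7.9]
gripper_width: 0.275
```

```bash
python3 st.py
```

```text
t 20.85 tcp [0.4821 0.2068 0.3112] hubz-.206: -2.8 mm  F world [-2.1  4.9 -7.9] F tool [ 7.9 -2.4 -4.8] T tool [-0.329  0.903 -0.491] Tw [0.933 0.431 0.328] j6 0.372 yaw -0.0651 tilt [-0.0012  0.001 ] w 0.275
```

{"op": "send_rows", "data": {"commands": [{"x":0.0,"y":0,"z":0,"roll":0.04,"grip":0.7},{"x":0.0,"y":0,"z":0,"roll":0.08,"grip":0.7},{"x":0.0,"y":0,"z":0,"roll":0.12,"grip":0.7},{"x":0.0,"y":0,"z":0,"roll":0.16,"grip":0.7},{"x":0.0,"y":0,"z":0,"roll":0.2,"grip":0.7}]}}

```text
time_s: 21.35
tcp_pos: [0.4823, 0.207, 0.3113]
orientation: [1.7, 0.799, -1.699]
force: [0.0, 6.3, -8.0]
gripper_width: 0.276
```

```bash
python3 st.py
```

```text
t 21.35 tcp [0.4823 0.207  0.3113] hubz-.206: -2.7 mm  F world [ 0.   6.3 -8. ] F tool [ 8.1 -4.  -4.8] T tool [-0.32   0.892 -0.832] Tw [1.218 0.069 0.32 ] j6 1.0 yaw -0.6933 tilt [-0.0005  0.0016] w 0.276
```

{"op": "send_rows", "data": {"commands": [{"x":0.0,"y":0,"z":0,"roll":0.04,"grip":0.7},{"x":0.0,"y":0,"z":0,"roll":0.08,"grip":0.7},{"x":0.0,"y":0,"z":0,"roll":0.12,"grip":0.7},{"x":0.0,"y":0,"z":0,"roll":0.16,"grip":0.7}]}}

```text
time_s: 21.75
tcp_pos: [0.4826, 0.2071, 0.3112]
orientation: [2.018, 0.384, -2.017]
force: [1.6, 6.2, -8.7]
gripper_width: 0.277
```

```bash
python3 st.py
```

```text
t 21.75 tcp [0.4826 0.2071 0.3112] hubz-.206: -2.8 mm  F world [ 1.6  6.2 -8.7] F tool [ 8.8 -5.2 -3.8] T tool [-0.363  0.733 -1.055] Tw [ 1.25  -0.297  0.363] j6 1.503 yaw -1.1961 tilt [0.0001 0.0017] w 0.277
```

{"op": "send_rows", "data": {"commands": [{"x":0.0,"y":0,"z":0,"roll":0.03,"grip":0.7},{"x":0.0,"y":0,"z":0,"roll":0.06,"grip":0.7},{"x":0.0,"y":0,"z":0,"roll":0.09,"grip":0.7}]}}

```text
time_s: 22.05
tcp_pos: [0.4828, 0.207, 0.3113]
orientation: [2.175, 0.103, -2.174]
force: [2.7, 6.6, -10.5]
gripper_width: 0.272
```

```bash
python3 st.py
```

```text
t 22.05 tcp [0.4828 0.207  0.3113] hubz-.206: -2.7 mm  F world [  2.7   6.6 -10.5] F tool [10.5 -6.3 -3.2] T tool [-0.279  0.578 -1.121] Tw [ 1.169 -0.472  0.279] j6 1.784 yaw -1.4776 tilt [0.0006 0.0016] w 0.272
```

{"op": "send_rows", "data": {"commands": [{"x":0.0,"y":0,"z":0,"roll":0.03,"grip":0.7},{"x":0.0,"y":0,"z":0,"roll":0.06,"grip":0.7},{"x":0.0,"y":0,"z":0,"roll":0.09,"grip":0.7},{"x":0.0,"y":0,"z":0,"roll":0.12,"grip":0.7}]}}

```text
time_s: 22.45
tcp_pos: [0.483, 0.2069, 0.3113]
orientation: [-2.069, 0.294, 2.068]
force: [3.6, 4.5, -10.6]
gripper_width: 0.272
```

```bash
python3 st.py
```

```text
t 22.45 tcp [0.483  0.2069 0.3113] hubz-.206: -2.7 mm  F world [  3.6   4.5 -10.6] F tool [10.6 -5.3 -2.2] T tool [-0.409  0.37  -1.201] Tw [ 1.049 -0.692  0.409] j6 2.161 yaw -1.8547 tilt [0.0011 0.0014] w 0.272
```

{"op": "send_rows", "data": {"commands": [{"x":0.0,"y":0,"z":0,"roll":0.03,"grip":0.7},{"x":0.0,"y":0,"z":0,"roll":0.06,"grip":0.7}]}}

```text
time_s: 22.65
tcp_pos: [0.483, 0.2068, 0.3113]
orientation: [-1.959, 0.47, 1.957]
force: [3.3, 5.0, -10.7]
gripper_width: 0.275
```

```bash
python3 st.py; python3 - <<'E'
from h import *
c=capture("scene"); crop(c,"s14",300,170,390,250,8)
E
python3 st.py
```

```text
t 22.65 tcp [0.483  0.2068 0.3113] hubz-.206: -2.7 mm  F world [  3.3   5.  -10.7] F tool [10.7 -6.  -0.7] T tool [-0.35   0.214 -1.176] Tw [ 0.95  -0.726  0.351] j6 2.35 yaw -2.0432 tilt [0.0012 0.0012] w 0.275
t 22.7 tcp [0.483  0.2068 0.3113] hubz-.206: -2.7 mm  F world [  3.    5.5 -10.5] F tool [10.5 -6.2 -0.1] T tool [-0.216  0.259 -1.279] Tw [ 1.016 -0.819  0.216] j6 2.356 yaw -2.0495 tilt [0.0012 0.0012] w 0.27
```

View pics/s14.png

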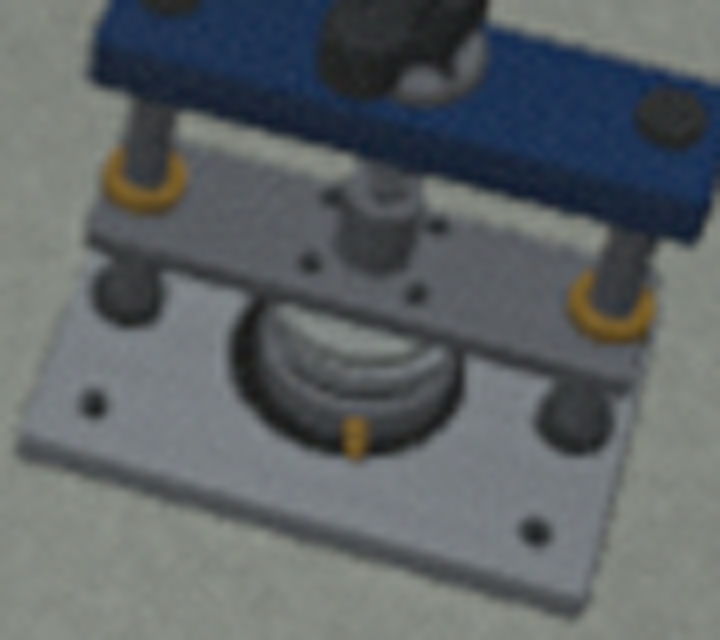

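```bash
python3 - <<'E'
from h import *
s=capture("scene"); cr=lambda q:((q-[300,170]+.5)*8-.5).round(0).tolist()
d=np.array(s["cam_to_world"])[:2,3]-[.4834,.2064]; d/=np.linalg.norm(d)
P=lambda r,z:[.4834+d[0]*r,.2064+d[1]*r,z]
for z in (.056,.06,.064,.068,.072): print(z,"pad r34",cr(proj(s,[P(.034,z)]))," r38",cr(proj(s,[P(.038,z)])))
print("base",cr(proj(s,[P(.038,.02)])))
i=cv2.imread("pics/s14.png"); j=cv2.imread("pics/s12.png")
cv2.imwrite("pics/cmp.png",np.hstack([cv2.convertScaleAbs(cv2.resize(k[260:480,200:500],None,fx=1.3,fy=2),alpha=2) for k in (j,i)]))
E
```

```text
0.056 pad r34 [[342.0, 371.0]]  r38 [[341.0, 380.0]]
0.06 pad r34 [[344.0, 365.0]]  r38 [[342.0, 373.0]]
0.064 pad r34 [[345.0, 358.0]]  r38 [[344.0, 366.0]]
0.068 pad r34 [[347.0, 351.0]]  r38 [[345.0, 359.0]]
0.072 pad r34 [[349.0, 344.0]]  r38 [[347.0, 353.0]]
base [[327.0, 438.0]]
```

View pics/cmp.png

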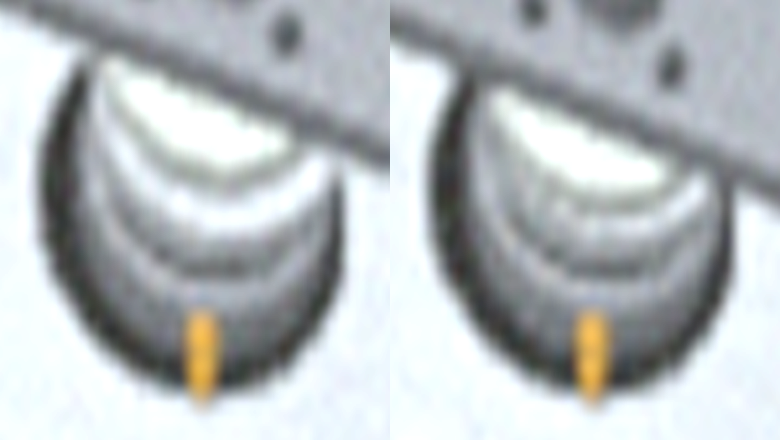

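```bash
cat >> st.py <<'E'
print("eff",np.array(o["joint_efforts"]).round(3))
E
python3 st.py; python3 - <<'E'
from h import *
for i in range(5):
    capture("wrist"); o=get_obs(); print(o["ft_torque"][2].round(3),o["joint_efforts"][5].round(4),o["joint_pos"][5].round(4))
E
```

```text
t 22.75 tcp [0.483  0.2068 0.3113] hubz-.206: -2.7 mm  F world [  4.    5.4 -10.4] F tool [10.4 -6.6 -1. ] T tool [-0.17   0.251 -1.229] Tw [ 0.98  -0.782  0.17 ] j6 2.349 yaw -2.0429 tilt [0.0012 0.0012] w 0.274
eff [ -1.961 -50.901 -53.362  -1.434   1.975   1.743]
0.138 0.7172 2.3469
0.118 0.2862 2.3462
0.19 0.1688 2.346
0.171 0.1415 2.346
0.114 0.1358 2.3459
```

{"op": "send_rows", "data": {"commands": [{"x":0.0,"y":0,"z":0,"roll":0.02,"grip":0.7},{"x":0.0,"y":0,"z":0,"roll":0.04,"grip":0.7}]}}

```text
time_s: 23.2
tcp_pos: [0.483, 0.2067, 0.3113]
orientation: [-1.882, 0.577, 1.88]
force: [2.9, 4.4, -8.9]
gripper_width: 0.278
```

```bash
python3 st.py
```

```text
t 23.2 tcp [0.483  0.2067 0.3113] hubz-.206: -2.7 mm  F world [ 2.9  4.4 -8.9] F tool [ 8.9 -5.3  0.1] T tool [-0.37   0.214 -1.253] Tw [ 0.916 -0.881  0.37 ] j6 2.474 yaw -2.1675 tilt [0.0012 0.001 ] w 0.278
eff [ -1.904 -50.902 -53.386  -1.198   1.978  -1.011]
```

{"op": "send_rows", "data": {"commands": [{"x":0.0,"y":0,"z":0,"roll":0.02,"grip":0.7}]}}

```text
time_s: 23.3
tcp_pos: [0.4831, 0.2066, 0.3113]
orientation: [-1.842, 0.629, 1.84]
force: [3.7, 4.7, -10.5]
gripper_width: 0.277
```

```bash
python3 st.py
```

```text
t 23.3 tcp [0.4831 0.2066 0.3113] hubz-.206: -2.7 mm  F world [  3.7   4.7 -10.5] F tool [10.5 -6.  -0. ] T tool [-0.399  0.146 -1.124] Tw [ 0.798 -0.805  0.399] j6 2.537 yaw -2.2305 tilt [0.0013 0.0009] w 0.277
eff [ -1.818 -50.898 -53.391  -1.121   1.967  -0.903]
```

{"op": "send_rows", "data": {"commands": [{"x":0,"y":0,"z":0,"roll":0,"grip":0.0},{"x":0,"y":0,"z":0,"roll":0,"grip":0.0},{"x":-0.1,"y":0,"z":0,"roll":0,"grip":0.0},{"x":-0.2,"y":0,"z":0,"roll":-0.04,"grip":0.0},{"x":-0.2,"y":0,"z":0,"roll":-0.09,"grip":0.0},{"x":-0.2,"y":0,"z":0,"roll":-0.14,"grip":0.0},{"x":-0.2,"y":0,"z":0,"roll":-0.19,"grip":0.0},{"x":-0.2,"y":0,"z":0,"roll":-0.24,"grip":0.0}]}}

```text
time_s: 24.1
tcp_pos: [0.4831, 0.2061, 0.3433]
orientation: [2.186, 0.082, -2.181]
force: [0.6, -0.4, -0.0]
gripper_width: 0.504
```

{"op": "send_rows", "data": {"commands": [{"x":0,"y":0,"z":0,"roll":-0.04,"grip":0.0},{"x":0,"y":0,"z":0,"roll":-0.09,"grip":0.0},{"x":0,"y":0,"z":0,"roll":-0.14,"grip":0.0},{"x":0,"y":0,"z":0,"roll":-0.19,"grip":0.0},{"x":0,"y":0,"z":0,"roll":-0.24,"grip":0.0},{"x":0,"y":0,"z":0,"roll":-0.29,"grip":0.0},{"x":0,"y":0,"z":0,"roll":-0.34,"grip":0.0},{"x":0,"y":0,"z":0,"roll":-0.38,"grip":0.0}]}}

```text
time_s: 24.9
tcp_pos: [0.4831, 0.2061, 0.3433]
orientation: [1.443, 1.039, -1.439]
force: [0.0, -0.6, 0.2]
gripper_width: 0.502
```

{"op": "send_rows", "data": {"commands": [{"x":0,"y":0,"z":0,"roll":-0.04,"grip":0.0},{"x":0,"y":0,"z":0,"roll":-0.09,"grip":0.0},{"x":0,"y":0,"z":0,"roll":-0.14,"grip":0.0},{"x":0,"y":0,"z":0,"roll":-0.19,"grip":0.0},{"x":0,"y":0,"z":0,"roll":-0.24,"grip":0.0},{"x":0,"y":0,"z":0,"roll":-0.29,"grip":0.0},{"x":0,"y":0,"z":0,"roll":-0.34,"grip":0.0},{"x":0,"y":0,"z":0,"roll":-0.36,"grip":0.0}]}}

```text
time_s: 25.7
tcp_pos: [0.4831, 0.2061, 0.3433]
orientation: [0.595, 1.486, -0.593]
force: [0.2, -0.4, -0.5]
gripper_width: 0.496
```

```bash
python3 st.py; python3 - <<'E'
from h import *
plan([.4836,.2068,.314],-2.2305)
c=capture("wrist"); cv2.imwrite("pics/w15.png",c["pixels"]); crop(c,"w15c",210,120,350,300,4)
import pickle; pickle.dump((c,get_obs()),open("w15.pkl","wb"))
c=capture("scene"); crop(c,"s15",300,170,390,250,8)
E
```

```text
t 25.7 tcp [0.4831 0.2061 0.3433] hubz-.206: 29.3 mm  F world [ 0.2 -0.4 -0.5] F tool [ 0.5 -0.1  0.4] T tool [0.012 0.014 0.006] Tw [ 0.014  0.006 -0.012] j6 -0.505 yaw 0.8106 tilt [0.0022 0.0005] w 0.496
eff [ 2.0000e-03 -4.5911e+01 -5.0532e+01 -2.0000e-03 -1.5000e-02  1.4610e+00]
shift [ 0.195   0.0053 -0.0008] roll -0.032 cur yaw_y 0.8106 tilt [ 2.2e-03  5.0e-04 -1.0e+00]
```

View pics/w15c.png

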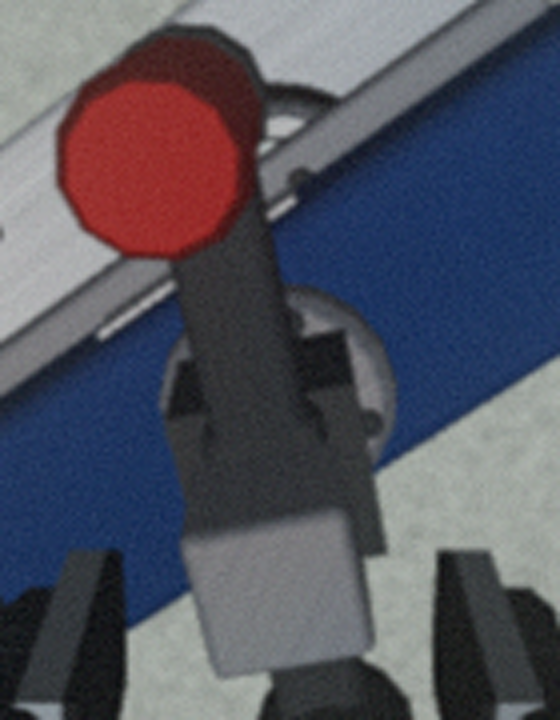

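View pics/s15.png

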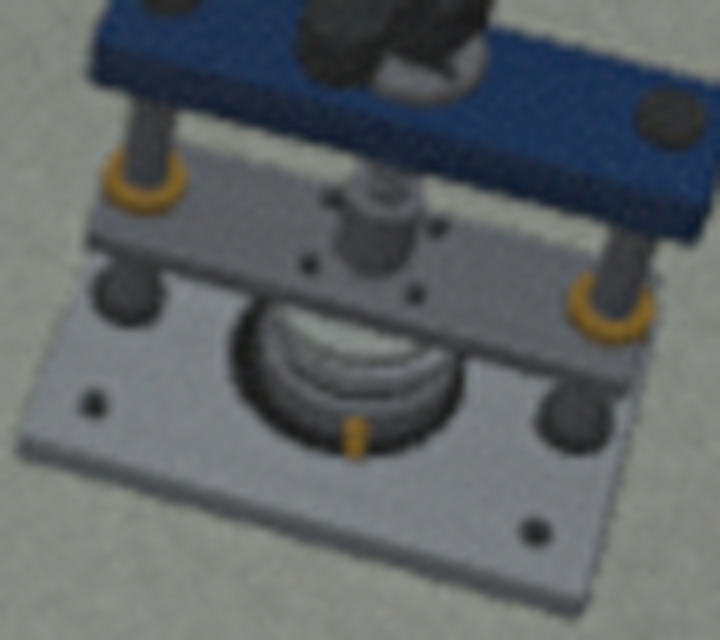

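```bash
python3 - <<'E'
from h import *
import pickle
c,o=pickle.load(open("w15.pkl","rb"))
f=lambda U,V:((U+.5)/4-.5+210,(V+.5)/4-.5+120)
C=np.array([onz(c,f(*p),.272) for p in [(182,544),(345,506),(374,646),(218,678)]])
m=C.mean(0); print(m); a=[]
for i in range(4):
    e=C[(i+1)%4]-C[i]; a.append(np.degrees(np.arctan2(e[1],e[0]))%90); print(np.linalg.norm(e[:2])*1000,a[-1])
p,M=tool(o); print("tool",np.degrees(np.arctan2(M[1,1],M[0,1])), "old", np.degrees(-2.2305)%90)
plan([m[0],m[1],.313],np.radians(np.mean(a)))
E
```

```text
[0.48299287 0.20675226 0.272     ]
22.9870104904357 60.830967231115615
22.45263746436583 58.03712286379797
22.84383656201641 59.71140395609072
21.999993684403833 58.364241147969324
tool 46.73596641871901 old 52.20176379606987
shift [ 0.2003  0.0022 -0.0033] roll -0.0725 cur yaw_y 0.8061 tilt [ 2.1e-03  5.0e-04 -1.0e+00]
```

{"op": "send_rows", "data": {"commands": [{"x":0.05,"y":0.003,"z":-0.003,"roll":-0.045,"grip":0.0},{"x":0.12,"y":0.003,"z":-0.003,"roll":-0.0725,"grip":0.0},{"x":0.2,"y":0.003,"z":-0.003,"roll":-0.0725,"grip":0.0},{"x":0.2,"y":0.003,"z":-0.003,"roll":-0.0725,"grip":0.3},{"x":0.2,"y":0.003,"z":-0.003,"roll":-0.0725,"grip":0.7},{"x":0.2,"y":0.003,"z":-0.003,"roll":-0.0725,"grip":0.7},{"x":0.2,"y":0.003,"z":-0.003,"roll":-0.0725,"grip":0.7}]}}

```text
time_s: 26.5
tcp_pos: [0.4825, 0.2068, 0.3111]
orientation: [0.423, 1.53, -0.424]
force: [-0.4, 0.3, -4.4]
gripper_width: 0.269
```

```bash
python3 st.py
```

```text
t 26.5 tcp [0.4825 0.2068 0.3111] hubz-.206: -2.9 mm  F world [-0.4  0.3 -4.4] F tool [ 4.4  0.1 -0.5] T tool [-0.064  0.175 -0.056] Tw [0.042 0.179 0.064] j6 -0.724 yaw 1.0306 tilt [-0.0005 -0.0001] w 0.269
eff [-1.9200e-01 -4.8256e+01 -5.2595e+01 -1.1000e-01 -2.5200e-01  4.4000e-02]
```

{"op": "send_rows", "data": {"commands": [{"x":0.004,"y":0,"z":0,"roll":0.02,"grip":0.7},{"x":0.004,"y":0,"z":0,"roll":0.04,"grip":0.7}]}}

```text
time_s: 26.7
tcp_pos: [0.4824, 0.2068, 0.3108]
orientation: [0.522, 1.507, -0.523]
force: [-2.4, 0.1, -0.2]
gripper_width: 0.272
```

```bash
python3 st.py
```

```text
t 26.7 tcp [0.4824 0.2068 0.3108] hubz-.206: -3.2 mm  F world [-2.4  0.1 -0.2] F tool [ 0.2 -1.5 -2. ] T tool [-0.447  0.3   -0.371] Tw [-0.106  0.465  0.447] j6 -0.596 yaw 0.9034 tilt [-0.0006 -0.0002] w 0.272
eff [ -0.727 -47.145 -52.116  -0.088  -0.973  -0.97 ]
```

{"op": "send_rows", "data": {"commands": [{"x":0,"y":0,"z":0,"roll":0.02,"grip":0.7},{"x":0,"y":0,"z":0,"roll":0.04,"grip":0.7}]}}

```text
time_s: 26.9
tcp_pos: [0.4824, 0.2069, 0.3108]
orientation: [0.62, 1.481, -0.62]
force: [-2.2, 0.0, -1.2]
gripper_width: 0.274
```

```bash
python3 st.py
```

```text
t 26.9 tcp [0.4824 0.2069 0.3108] hubz-.206: -3.2 mm  F world [-2.2  0.  -1.2] F tool [ 1.2 -1.5 -1.6] T tool [-0.483  0.285 -0.375] Tw [-0.06   0.467  0.483] j6 -0.47 yaw 0.7777 tilt [-0.0005 -0.0001] w 0.274
eff [ -0.77  -47.184 -52.097  -0.127  -0.928  -0.86 ]
```

{"op": "send_rows", "data": {"commands": [{"x":0,"y":0,"z":0,"roll":0.02,"grip":0.7},{"x":0,"y":0,"z":0,"roll":0.04,"grip":0.7}]}}

```text
time_s: 27.1
tcp_pos: [0.4824, 0.2069, 0.3108]
orientation: [0.717, 1.45, -0.717]
force: [-2.1, -0.8, -2.4]
gripper_width: 0.267
```

```bash
python3 st.py
```

```text
t 27.1 tcp [0.4824 0.2069 0.3108] hubz-.206: -3.2 mm  F world [-2.1 -0.8 -2.4] F tool [ 2.4 -2.2 -0.7] T tool [-0.482  0.227 -0.368] Tw [-0.042  0.43   0.482] j6 -0.345 yaw 0.652 tilt [-0.0005 -0.    ] w 0.267
eff [ -0.836 -47.217 -52.079  -0.174  -0.867  -0.841]
```

```bash
python3 - <<'E'
from h import *
c=capture("scene"); crop(c,"s16",300,170,390,250,8); cv2.imwrite("pics/scene16.png",c["pixels"])
s0=cv2.imread("pics/scene0.png")[170:250,300:390]; s0=cv2.resize(s0,None,fx=8,fy=8,interpolation=cv2.INTER_CUBIC)
ims=[s0]+[cv2.imread(f"pics/s{k}.png") for k in (12,14,15,16)]
col=slice(340,364)
P=[cv2.cvtColor(i,cv2.COLOR_BGR2GRAY)[:,col].mean(1) for i in ims]
for r in range(270,440,4): print(r,[int(p[r]) for p in P])
cv2.imwrite("pics/cmp2.png",np.hstack([cv2.convertScaleAbs(cv2.resize(k[240:480,220:480],None,fx=0.9,fy=2),alpha=2) for k in (ims[0],ims[1],ims[4])]))
E
```

```text
270 [62, 95, 80, 75, 71]
274 [57, 96, 86, 80, 80]
278 [65, 94, 92, 86, 88]
282 [82, 92, 93, 89, 92]
286 [103, 82, 94, 93, 95]
290 [116, 72, 93, 96, 94]
294 [127, 63, 94, 97, 94]
298 [128, 60, 96, 97, 94]
302 [130, 72, 88, 89, 90]
306 [129, 92, 77, 79, 83]
310 [126, 112, 64, 66, 71]
314 [121, 124, 57, 59, 62]
318 [107, 132, 66, 65, 61]
322 [93, 133, 85, 81, 69]
326 [86, 135, 107, 102, 90]
330 [91, 134, 121, 118, 111]
334 [101, 126, 131, 131, 129]
338 [112, 114, 132, 133, 133]
342 [120, 97, 134, 135, 136]
346 [121, 86, 134, 134, 134]
350 [122, 87, 122, 122, 122]
354 [121, 99, 107, 106, 107]
358 [122, 113, 92, 93, 93]
362 [123, 122, 86, 89, 86]
366 [121, 124, 90, 92, 90]
370 [116, 119, 102, 101, 101]
374 [105, 108, 103, 101, 102]
378 [93, 97, 96, 94, 95]
382 [82, 85, 86, 86, 86]
386 [76, 78, 78, 80, 79]
390 [65, 66, 66, 68, 67]
394 [57, 58, 58, 58, 59]
398 [65, 67, 68, 67, 68]
402 [82, 86, 88, 86, 87]
406 [88, 92, 93, 92, 93]
410 [82, 84, 84, 84, 85]
414 [80, 82, 81, 82, 82]
418 [81, 84, 82, 84, 83]
422 [83, 87, 85, 86, 85]
426 [84, 87, 88, 88, 87]
430 [82, 85, 85, 85, 85]
434 [77, 80, 80, 79, 80]
438 [75, 78, 78, 76, 78]
```

View pics/cmp2.png

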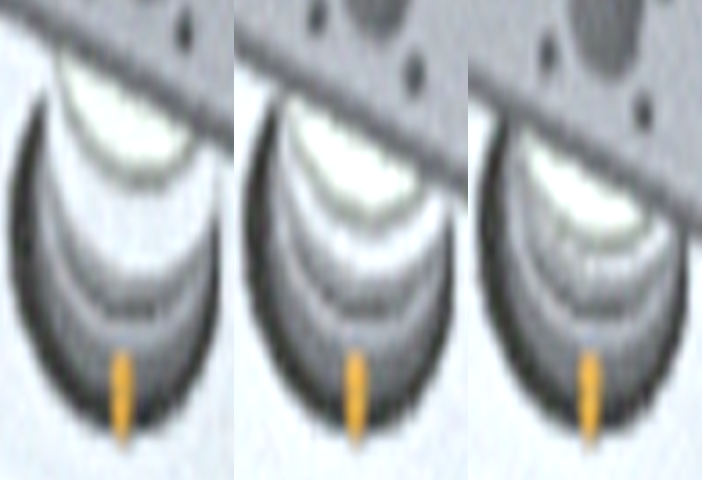

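{"op": "send_rows", "data": {"commands": [{"x":0,"y":0,"z":0,"roll":0.025,"grip":0.7},{"x":0,"y":0,"z":0,"roll":0.05,"grip":0.7}]}}

```text
time_s: 27.35
tcp_pos: [0.4824, 0.2069, 0.3108]
orientation: [0.837, 1.404, -0.837]
force: [-3.3, -0.4, -1.0]
gripper_width: 0.268
```

```bash
python3 st.py; python3 - <<'E'
from h import *
c=capture("scene"); crop(c,"s17",300,170,390,250,8)
s0=cv2.imread("pics/scene0.png")[170:250,300:390]; s0=cv2.resize(s0,None,fx=8,fy=8,interpolation=cv2.INTER_CUBIC)
ims=[s0]+[cv2.imread(f"pics/s{k}.png") for k in (12,14,15,16,17)]
def mins(im,x0,x1):
    g=cv2.GaussianBlur(cv2.cvtColor(im,cv2.COLOR_BGR2GRAY)[:,x0:x1].mean(1).astype(np.float32),(1,9),0).ravel()
    return [r for r in range(265,400) if g[r]==g[r-8:r+9].min()]
for im in ims: print(mins(im,340,364))
# platen edge via vertical correlation over wide columns along slope: phase correlate shift in patch near right bar
ref=ims[1]
def shift(a,b,x,y,w,h,S=30):
    t=cv2.cvtColor(a,cv2.COLOR_BGR2GRAY)[y:y+h,x:x+w]; s=cv2.cvtColor(b,cv2.COLOR_BGR2GRAY)[y-S:y+h+S,x-4:x+w+4]
    r=cv2.matchTemplate(s,t,cv2.TM_CCOEFF_NORMED); _,v,_,l=cv2.minMaxLoc(r); return l[1]-S,round(v,3)
for im in ims: print("ringL",shift(ref,im,95,130,100,70),"ringR",shift(ref,im,565,250,90,80),"screw",shift(ref,im,290,225,150,60))
E
```

```text
t 27.35 tcp [0.4824 0.2069 0.3108] hubz-.206: -3.2 mm  F world [-3.3 -0.4 -1. ] F tool [ 1.  -3.2 -1.2] T tool [-0.5    0.248 -0.462] Tw [-0.001  0.524  0.5  ] j6 -0.189 yaw 0.4959 tilt [-0.0004  0.    ] w 0.268
eff [ -0.973 -47.047 -51.985  -0.244  -0.97   -1.246]
[274, 326, 394]
[297, 348, 394]
[291, 314, 363, 394]
[314, 363, 394]
[317, 363, 394]
[317, 362, 394]
ringL (-20, 0.962) ringR (-21, 0.918) screw (-22, 0.982)
ringL (0, 1.0) ringR (0, 1.0) screw (0, 1.0)
ringL (17, 0.987) ringR (16, 0.979) screw (16, 0.988)
ringL (17, 0.989) ringR (17, 0.972) screw (17, 0.982)
ringL (19, 0.986) ringR (18, 0.962) screw (19, 0.981)
ringL (20, 0.985) ringR (19, 0.957) screw (20, 0.978)
```

{"op": "send_rows", "data": {"commands": [{"x":0,"y":0,"z":0,"roll":-0.02,"grip":0.7},{"x":0,"y":0,"z":0,"roll":-0.04,"grip":0.7},{"x":0,"y":0,"z":0,"roll":-0.04,"grip":0.7}]}}

```text
time_s: 27.7
tcp_pos: [0.4828, 0.2068, 0.3107]
orientation: [0.737, 1.442, -0.737]
force: [-1.6, -0.2, -3.1]
gripper_width: 0.274
```

```bash
python3 st.py
```

```text
t 27.7 tcp [0.4828 0.2068 0.3107] hubz-.206: -3.3 mm  F world [-1.6 -0.2 -3.1] F tool [ 3.1 -1.4 -0.8] T tool [ 0.037  0.03  -0.013] Tw [ 0.017  0.028 -0.037] j6 -0.319 yaw 0.626 tilt [0.0005 0.0002] w 0.274
eff [-5.5000e-02 -4.7467e+01 -5.1540e+01 -4.1000e-02 -7.1000e-02 -1.1780e+00]
```

{"op": "send_rows", "data": {"commands": [{"x":-0.02,"y":0,"z":0,"roll":0,"grip":0.7},{"x":-0.05,"y":0,"z":0,"roll":0,"grip":0.7},{"x":-0.08,"y":0,"z":0,"roll":0,"grip":0.7}]}}

```text
time_s: 28.0
tcp_pos: [0.4827, 0.2068, 0.3229]
orientation: [0.739, 1.441, -0.739]
force: [0.9, 0.8, -4.8]
gripper_width: 0.266
```

```bash
python3 st.py
```

```text
t 28.0 tcp [0.4827 0.2068 0.3229] hubz-.206: 8.9 mm  F world [ 0.9  0.8 -4.8] F tool [ 4.8  1.2 -0.2] T tool [ 0.029  0.021 -0.012] Tw [ 0.01   0.022 -0.029] j6 -0.316 yaw 0.6227 tilt [ 0.0001 -0.    ] w 0.266
eff [ 3.0000e-03 -4.7854e+01 -5.1976e+01 -5.0000e-03 -1.7000e-01  1.3000e-02]
```

Lifts freely (only its weight). Continue up and toward the tray.

{"op": "send_rows", "data": {"commands": [{"x":-0.05,"y":0,"z":0,"roll":0,"grip":0.7},{"x":-0.15,"y":0,"z":0,"roll":0,"grip":0.7},{"x":-0.3,"y":0,"z":0,"roll":0,"grip":0.7},{"x":-0.4,"y":0,"z":0,"roll":0,"grip":0.7},{"x":-0.4,"y":0,"z":0,"roll":0,"grip":0.7}]}}

```text
time_s: 28.5
tcp_pos: [0.4837, 0.2071, 0.3865]
orientation: [0.742, 1.437, -0.735]
force: [0.0, 1.2, -4.1]
gripper_width: 0.269
```

```bash
python3 st.py;python3 - <<'E'
from h import *
plan([.5285,-.191,.375],-.094)
E
```

```text
t 28.5 tcp [0.4837 0.2071 0.3865] hubz-.206: 72.5 mm  F world [ 0.   1.2 -4.1] F tool [ 4.1  0.7 -1. ] T tool [ 0.044 -0.021 -0.027] Tw [-0.033  0.01  -0.044] j6 -0.316 yaw 0.6232 tilt [0.0058 0.0018] w 0.269
eff [-2.6000e-02 -4.6688e+01 -5.2065e+01 -6.0000e-03  6.1800e-01  2.0000e-03]
shift [ 0.0734 -1.3071  2.3294] roll 0.2283 cur yaw_y 0.6232 tilt [ 0.0058  0.0018 -1.    ]
```

{"op": "send_rows", "data": {"commands": [{"x":0,"y":-0.1,"z":0.17,"roll":0.03,"grip":0.7},{"x":0,"y":-0.25,"z":0.43,"roll":0.06,"grip":0.7},{"x":0,"y":-0.4,"z":0.7,"roll":0.1,"grip":0.7},{"x":0,"y":-0.56,"z":1.0,"roll":0.13,"grip":0.7},{"x":0,"y":-0.56,"z":1.0,"roll":0.16,"grip":0.7}]}}

```text
time_s: 29.0
tcp_pos: [0.5022, 0.0305, 0.3816]
orientation: [1.125, 1.258, -1.129]
force: [-0.4, 1.3, -4.2]
gripper_width: 0.27
```

```bash
python3 - <<'E'
from h import *
plan([.5285,-.191,.30],-.094)
E
```

```text
shift [0.548  0.0118 1.4854] roll 0.0651 cur yaw_y 0.1105 tilt [-8.0e-04 -2.7e-03 -1.0e+00]
```

{"op": "send_rows", "data": {"commands": [{"x":0,"y":0,"z":0.25,"roll":0.03,"grip":0.7},{"x":0,"y":0.0,"z":0.5,"roll":0.06,"grip":0.7},{"x":0,"y":0.0,"z":0.8,"roll":0.065,"grip":0.7},{"x":0.1,"y":0.01,"z":1.0,"roll":0.065,"grip":0.7},{"x":0.3,"y":0.01,"z":1.0,"roll":0.065,"grip":0.7}]}}

```text
time_s: 29.5
tcp_pos: [0.5226, -0.1169, 0.3389]
orientation: [1.274, 1.161, -1.272]
force: [0.4, 0.1, -3.7]
gripper_width: 0.266
```

```bash
python3 - <<'E'
from h import *
plan([.5285,-.191,.18],-.094)
E
```

```text
shift [1.061  0.0778 0.4858] roll 0.002 cur yaw_y -0.0878 tilt [ 0.0043 -0.003  -1.    ]
```

{"op": "send_rows", "data": {"commands": [{"x":0.1,"y":0.04,"z":0.2,"roll":0.002,"grip":0.7},{"x":0.3,"y":0.075,"z":0.4,"roll":0.002,"grip":0.7},{"x":0.6,"y":0.075,"z":0.48,"roll":0.002,"grip":0.7},{"x":0.85,"y":0.075,"z":0.48,"roll":0.002,"grip":0.7},{"x":0.95,"y":0.075,"z":0.48,"roll":0.002,"grip":0.7},{"x":0.95,"y":0.075,"z":0.48,"roll":0.002,"grip":0.7}]}}

```text
time_s: 30.1
tcp_pos: [0.5249, -0.1845, 0.1917]
orientation: [1.274, 1.172, -1.278]
force: [-0.1, 0.6, -3.3]
gripper_width: 0.271
```

```bash
python3 - <<'E'
from h import *
plan([.5285,-.191,.108],-.094)
c=capture("wrist"); cv2.imwrite("pics/w20.png",c["pixels"])
E
```

```text
shift [0.558  0.0309 0.0424] roll 0.0013 cur yaw_y -0.0898 tilt [-0.0058  0.0027 -1.    ]
```

View pics/w20.png

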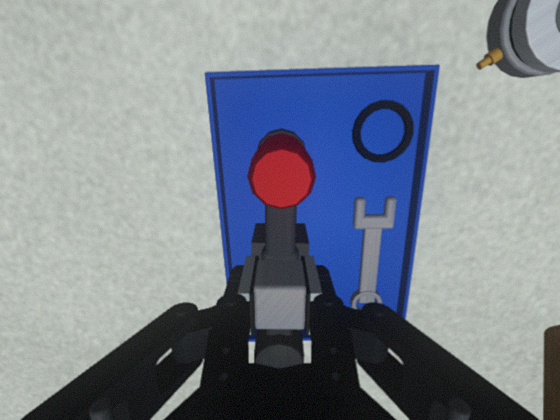

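{"op": "send_rows", "data": {"commands": [{"x":0.1,"y":0.03,"z":0.042,"roll":0.001,"grip":0.7},{"x":0.25,"y":0.03,"z":0.042,"roll":0.001,"grip":0.7},{"x":0.4,"y":0.03,"z":0.042,"roll":0.001,"grip":0.7},{"x":0.48,"y":0.03,"z":0.042,"roll":0.001,"grip":0.7},{"x":0.48,"y":0.03,"z":0.042,"roll":0.001,"grip":0.7},{"x":0.48,"y":0.03,"z":0.042,"roll":0.001,"grip":0.7}]}}

```text
time_s: 30.75
tcp_pos: [0.5318, -0.1924, 0.1249]
orientation: [1.277, 1.162, -1.276]
force: [-0.6, 0.4, -3.9]
gripper_width: 0.272
```

```bash
python3 st.py
```

```text
t 30.75 tcp [ 0.5318 -0.1924  0.1249] hubz-.206: -189.1 mm  F world [-0.6  0.4 -3.9] F tool [ 3.9 -0.6 -0.4] T tool [0.051 0.048 0.006] Tw [ 0.047 -0.01  -0.051] j6 -0.345 yaw -0.0926 tilt [ 0.0021 -0.001 ] w 0.272
eff [ 3.7000e-02 -5.5818e+01 -4.5395e+01 -1.0000e-03  3.6000e-02  1.0000e-03]
```

{"op": "send_rows", "data": {"commands": [{"x":0.03,"y":0,"z":0,"roll":0,"grip":0.7},{"x":0.06,"y":0,"z":0,"roll":0,"grip":0.7},{"x":0.08,"y":0,"z":0,"roll":0,"grip":0.7},{"x":0.09,"y":0,"z":0,"roll":0,"grip":0.7}]}}

```text
time_s: 31.15
tcp_pos: [0.5305, -0.1921, 0.1091]
orientation: [1.277, 1.164, -1.278]
force: [0.2, 0.0, -5.0]
gripper_width: 0.271
```

```bash
python3 st.py
```

```text
t 31.15 tcp [ 0.5305 -0.1921  0.1091] hubz-.206: -204.9 mm  F world [ 0.2  0.  -5. ] F tool [ 5.   0.2 -0. ] T tool [-0.038 -0.049  0.025] Tw [-0.051 -0.02   0.038] j6 -0.345 yaw -0.093 tilt [-0.0004  0.0002] w 0.271
eff [ 0.0000e+00 -5.7955e+01 -4.6302e+01 -1.0000e-03 -4.4000e-02  0.0000e+00]
```

{"op": "send_rows", "data": {"commands": [{"x":0.005,"y":0,"z":0,"roll":0,"grip":0.7},{"x":0.01,"y":0,"z":0,"roll":0,"grip":0.7},{"x":0.015,"y":0,"z":0,"roll":0,"grip":0.7}]}}

```text
time_s: 31.45
tcp_pos: [0.5308, -0.1922, 0.1077]
orientation: [1.277, 1.164, -1.277]
force: [-4.4, 1.2, 5.8]
gripper_width: 0.271
```

```bash
python3 st.py
```

```text
t 31.45 tcp [ 0.5308 -0.1922  0.1077] hubz-.206: -206.3 mm  F world [-4.4  1.2  5.8] F tool [-5.8 -4.5 -0.8] T tool [ 0.039  0.243 -0.832] Tw [ 0.319  0.806 -0.039] j6 -0.345 yaw -0.093 tilt [ 0.0001 -0.0001] w 0.271
eff [-6.2000e-02 -5.3618e+01 -4.3936e+01  1.0200e-01 -1.6230e+00 -9.0000e-03]
```

{"op": "send_rows", "data": {"commands": [{"x":-0.005,"y":0,"z":0,"roll":0,"grip":0.35},{"x":-0.005,"y":0,"z":0,"roll":0,"grip":0.2},{"x":-0.005,"y":0,"z":0,"roll":0,"grip":0.0},{"x":-0.005,"y":0,"z":0,"roll":0,"grip":0.0}], "newtons": 20}}

```text
time_s: 31.85
tcp_pos: [0.5309, -0.1922, 0.1083]
orientation: [1.277, 1.163, -1.277]
force: [-0.2, 0.0, 0.4]
gripper_width: 0.503
```

{"op": "send_rows", "data": {"commands": [{"x":-0.05,"y":0,"z":0,"roll":0,"grip":0.0},{"x":-0.2,"y":0,"z":0,"roll":0,"grip":0.0},{"x":-0.4,"y":0,"z":0,"roll":0,"grip":0.0},{"x":-0.6,"y":0,"z":0,"roll":0,"grip":-0.2},{"x":-0.8,"y":0,"z":0,"roll":0,"grip":-0.2},{"x":-0.8,"y":0,"z":0,"roll":0,"grip":-0.2},{"x":-0.8,"y":0,"z":0,"roll":0,"grip":-0.2}]}}

```text
time_s: 32.55
tcp_pos: [0.5313, -0.1924, 0.2295]
orientation: [1.278, 1.161, -1.276]
force: [-0.1, -0.7, -0.2]
gripper_width: 0.6
```

```bash
python3 st.py; python3 - <<'E'
from h import *
c=capture("wrist"); cv2.imwrite("pics/w21.png",c["pixels"])
import pickle; pickle.dump((c,get_obs()),open("w21.pkl","wb"))
c=capture("top"); crop(c,"t21",165,190,395,275,3.4)
c=capture("scene"); crop(c,"s21",150,150,400,260,3.2); crop(c,"s22",300,170,390,250,8)
s0=cv2.imread("pics/s17.png");i=cv2.imread("pics/s22.png")
E
```

```text
t 32.55 tcp [ 0.5313 -0.1924  0.2295] hubz-.206: -84.5 mm  F world [-0.1 -0.7 -0.2] F tool [0.2 0.  0.7] T tool [-0.075  0.01  -0.04 ] Tw [0.014 0.039 0.075] j6 -0.345 yaw -0.093 tilt [ 0.0025 -0.0012] w 0.6
eff [ 9.0000e-03 -5.4840e+01 -5.0553e+01  1.0000e-03  3.9000e-02  0.0000e+00]
```

View pics/w21.png

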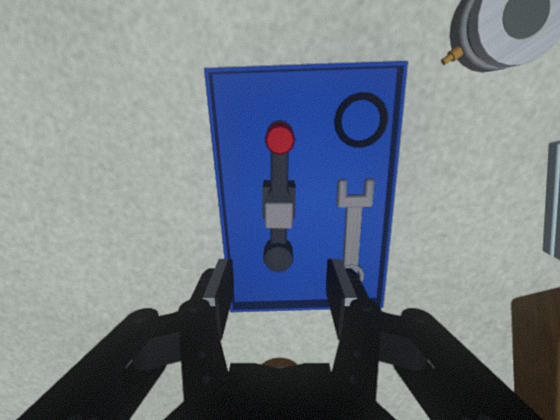

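View pics/s21.png

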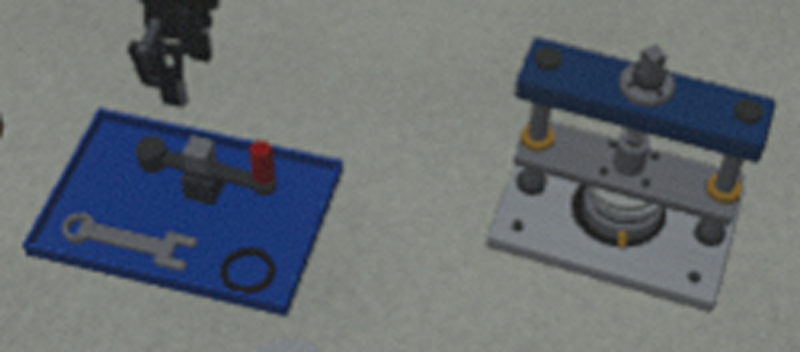

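View pics/s22.png

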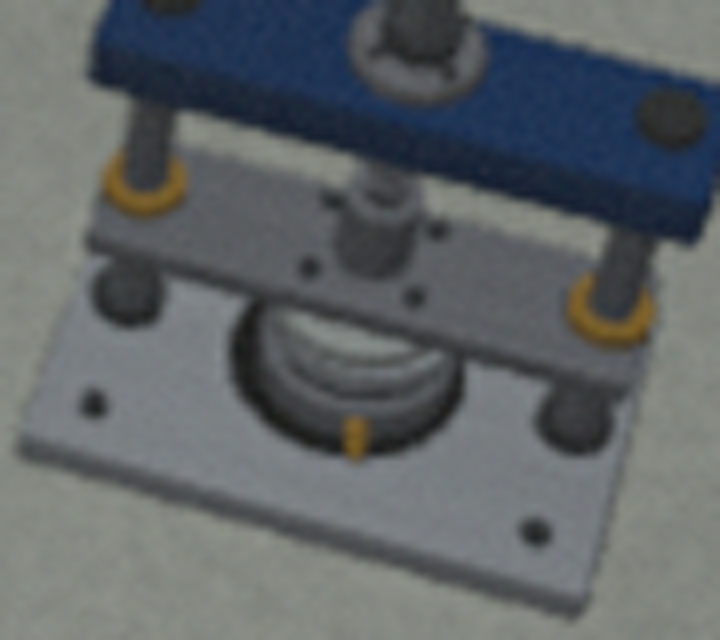

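```bash
python3 - <<'E'
from h import *
import pickle
ref=cv2.imread("pics/s12.png")
def shift(a,b,x,y,w,h,S=30):
    t=cv2.cvtColor(a,cv2.COLOR_BGR2GRAY)[y:y+h,x:x+w]; s=cv2.cvtColor(b,cv2.COLOR_BGR2GRAY)[y-S:y+h+S,x-4:x+w+4]
    r=cv2.matchTemplate(s,t,cv2.TM_CCOEFF_NORMED); _,v,_,l=cv2.minMaxLoc(r); return l[1]-S,round(v,3)
def mins(im,x0=340,x1=364):
    g=cv2.GaussianBlur(cv2.cvtColor(im,cv2.COLOR_BGR2GRAY)[:,x0:x1].mean(1).astype(np.float32),(1,9),0).ravel()
    return [r for r in range(265,400) if g[r]==g[r-8:r+9].min()]
for k in (14,15,16,17,22):
    im=cv2.imread(f"pics/s{k}.png"); print(k,[shift(ref,im,*q)[0] for q in [(95,130,100,70),(565,250,90,80),(290,225,150,60)]],mins(im))
c,o=pickle.load(open("w21.pkl","rb"))
b=onz(c,(279,215),.069); t=[onz(c,p,.018) for p in [(206,69),(406,62),(383,310),(232,311)]]
print(b,[x.round(3) for x in t]); 
tc=np.array([.559,-.201]); d=b[:2]-tc; a=-.055; print("in tray",np.cos(a)*d[0]+np.sin(a)*d[1],-np.sin(a)*d[0]+np.cos(a)*d[1])
c=capture("wrist"); o=get_obs(); print(o["time_s"],np.abs(np.array(c["pixels"],int)-pickle.load(open("w21.pkl","rb"))[0]["pixels"])[100:280,210:350].mean())
E
```

```text
14 [17, 16, 16] [291, 314, 363, 394]
15 [17, 17, 17] [314, 363, 394]
16 [19, 18, 19] [317, 363, 394]
17 [20, 19, 20] [317, 362, 394]
22 [20, 19, 20] [317, 362, 394]
[ 0.5319522  -0.19220142  0.069     ] [array([ 0.479, -0.068,  0.018]), array([ 0.655, -0.079,  0.018]), array([ 0.641, -0.34 ,  0.018]), array([ 0.464, -0.325,  0.018])]
in tray -0.02749057849404188 0.007298400786969754
32.75 8.752539682539682
```

```bash
python3 -c "
from station import *
print(finish_job())"
```

```text
the job is handed in; nothing more can be done
None
```

The job is handed in at about 33 s of the 72 s allowed. The cell is clamped and the crank is back in the tray, but the two estimates of clamping force disagree somewhat. `finish_job()` gave no verdict, so I can't confirm the result.

- **Fitting:** I read the spindle square's angle (about 12.7° modulo 90°) and position with the wrist camera. The crank slid on with no added force until it met the collar, at about 10 N.
- **Winding:** I wound it about 7.6 rad in three grips. Torque rose from about 0.31 N·m running free to about 0.50 N·m.
- **Clamping force:**
    - The torque rise puts the crank about 1.2–1.3 rad past touching, roughly 61–67 N.
    - The camera, comparing platen and pad movement, says about 0.8 rad, roughly 42 N.
    - Both lie within 25–95 N. Neither the platen nor the pad moved in the pictures after I lifted the crank off.
- **Putting back:** The crank touched the tray floor at about 10 N and stands upright on its hub, at about (-27, +7) mm from the tray centre. It is clear of the ring and the wrench, and the gripper is open about 12 cm above where it held the crank.
- **Went wrong:** While trying a second grip in the tray, a gripper link pressed on the red handle with about 11 N. This turned the crank about 7° in the tray; I measured it again and gripped it the other way.
- **Not measured:** I only judged by eye from the last pictures that the cell, ring and wrench had not moved. I did not check the other bench items.

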